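# Stop the pump, dip its oil gauge and hold the rod level for reading

### The arm

A 6-joint arm with a two-finger parallel gripper is mounted at the origin on a cart in front of the work surface, level with it; the furniture and walls round the work are solid. World frame = base frame: x ahead of the robot, y to its left, z up, the work surface at z = 0. Lengths are in m, angles in rad, forces in N, time in s.
With the tool pointing down it reaches from about 0.275 to 0.825 m from the base axis. Payload 5.2 kg.
Tool frame: the origin (TCP) lies midway between the tips of the shut fingers; the grasp point (between the pads) lies 19 mm behind it; z points along the fingers, y is the line along which they close (so a half turn about z gives the same grasp; the last joint's range is limited). The gripper opens to 93 mm and grips with 3 to 60 N. Pads are 15 mm wide; open, the fingers measure 128 mm over their backs; the gripper's body (75 mm by 188 mm) begins 65 mm behind the grasp point.
Start: joints at [-1.552, 0.259, 1.535, -0, 1.348, -0.203], TCP at [0.121, -0.537, 0.182] pointing down, gripper open.
Joint ranges: [-3.14, 3.14], [-0.91, 2.08], [0.19, 2.58], [-1.22, 4.36], [0.22, 2.71], [-3.12, 3.12]. Speed limits (rad/s): [2.57, 2.57, 3.14, 3.14, 3.14, 3.14].

### API

Orientations are given as a rotation vector (axis times angle).
In Python, from rig import manip, read_camera, camera_params, workorder, models gives the robot as it stands. The module is installed in compiled form; this text tells all that it offers.
- The arm moves only by the tool jog_arm, never from a script. Its argument "moves" is a list of rows, each an object of numbers: "hand": the finger opening in m, from 0 to 0.093; "x", "y", "z": the shift along the tool's x, y, z in m; "spin": the turn about the tool's z in rad. In form: [{"hand": .., "x": .., "y": .., "z": .., "spin": ..}, ...]. A call has exactly 10 rows; each row is the pose to reach, as a shift and turn from the pose commanded when the call began, along the tool's axes at that moment; what a row does not reach only later rows make up. A row lasts 1/8 s, in which the tool goes at most 62.5 mm and 10.7 degrees, less where a joint would pass 70% of its speed; a pose out of reach is approached as far as the arm can. A call with a gripper value outside its range is refused whole. The fingers move at their own pace and stop on an object; "grip_force" is the grip in N (left out, the last holds). Time passes only in rows, so rows that repeat a pose let the fingers close, or fill a call up. It gives the time, the measured TCP pose, the force and the opening at its end, in the units of the state.
- manip.observe(): the state, without advancing time (a new reading comes with each control period).
- read_camera(name): name is "scene" or "top"; returns the picture (420x560x3 uint8, red, green, blue); there is no depth.
- camera_params(name): a dict with "fx", "fy", "cx", "cy" (pixels), "cam_to_world" (4x4, takes a point from camera to world coordinates). Camera axes: x right, y down, z forward; pixel columns grow to the right and rows downward; lengths in m; the calibration is good to about 2 mm. A picture is of the moment at which its call begins. camera_params takes no time and is no camera call.
- workorder.job_done(): hands the job in, once; it reports no verdict.
Trained networks look in the newest picture that a camera, given by its name, has taken for a name from the list of things; names that differ only in an ending like _2 or _b are one class to them, and where a whole thing is asked for, a point or a joint stands for the part that bears it (a point fixed in the world has none). Each returns a list of dicts, best first, with "conf" (0 to 1); they miss things now and then, are a little off and sometimes report something else, mostly with a low value. They report only what shows in the picture. A call takes as long as a camera call.
- models.regions_of(camera, thing): "pixels" (420x560 bool, what is visible of it) and "point" ([column, row] in pixels, amid what is visible of it).
The state is a dict: "time_s": time; "joint_positions": joint angles; "qd": joint speeds; "effort": joint torques, N m; "tcp_pos": TCP position; "tcp_rot": TCP orientation; "force": force on the tool from outside, world axes, zero at the start; "torque": the same for the moment, N m; "grip_width": opening from 0.0 (shut) to 1.0 (fully open).
Only numpy, scipy, OpenCV 4.12 (cv2) and the standard library are available. Lean on these libraries where they do the work, as an engineer would, in place of code of your own. Each camera call takes 0.05 s, during which the arm holds its last target. There are 200 camera calls.

### The job

Stop the pump unit with its keys, one at a time: press the large stop key right down and release it, then do the same with the small vent key. Then take the gauge rod from its rest by the handle, slide it into the slanting guide tube until its collar stops on the tube's rim, and draw it straight out again. Finish still holding the rod, level and still, clear of everything, with its tip over the middle of the drip tray and about 15 cm above the bench; leave the other objects where they are.

Things in the scene. Friction and masses are not known exactly. Their poses are not given: they have to be found in the camera images.
- pump: Pump unit fixed to the bench: base plate 215 x 130 x 10 mm, grey finned housing 100 x 120 mm (flat cover 82 mm above the bench), slanting guide tube on the +x side. Origin on the bench; +x is the horizontal direction the tube's mouth faces (away from the robot), z up. The two keys stand on the cover 68 mm behind the origin, 30 mm to either side; which is on which side varies.
- guide_tube: Plain steel guide tube of the pump, straight, 92 mm long. Origin at the centre of its mouth (100 mm above the bench); its z axis points out of the mouth along the bore, 30 degrees above horizontal. Bore 16 mm in diameter and about 92 mm deep, flared to 23 mm over the last 11 mm; rim 33 mm outside diameter, flat and square to the bore.
- stop_key_top (a point): Centre of the top face of the LARGE round grey key (34 mm diameter, in a black housing of 50 mm), 104 mm above the bench; it is pressed straight down.
- stop_key (a joint): Travel of the large key: 0 released, 0.006 m fully down. A spring needs 1.5 N to start and 5 N to reach the end, and returns it.
- vent_key_top (a point): Centre of the top face of the SMALL round grey key (20 mm diameter, in a black housing of 36 mm), 104 mm above the bench; it is pressed straight down.
- vent_key (a joint): Travel of the small key: 0 released, 0.006 m fully down. Spring as for the large key.
- gauge_rod: Loose steel rod with black handle, 0.12 kg, lying level in its rest. Origin at the handle's centre on the rod axis, 55 mm above the bench; +x to the tip. Handle x -32 to +32 mm, 18 mm wide in y (grasp across it), 24 mm high. Collar: 30 mm disc, tip-side face at x = 42 mm. From there a 10 mm round rod to the tip at x = 122 mm. A 10 mm square tail ends at x = -53 mm.
- rod_tip (a point): The round end of the gauge rod, 122 mm from the handle's centre.
- collar_face (a point): Centre of the collar's face on the tip side, 42 mm from the handle's centre; it meets the tube's rim when the rod is fully in.
- rod_rest: Rest fixed to the bench: base 150 x 60 x 8 mm with two slotted aluminium uprights, 36 mm wide and 60 mm high, at x = -45 mm (carries the tail) and x = +72 mm (carries the rod beyond the collar); slots 14 mm wide, 10 mm deep, open upwards. Origin on the bench below the centre of the rod's handle; same +x as the rod.
- drip_tray: Shallow aluminium tray fixed to the bench, 120 x 85 mm, rim 16 mm high. Origin at the centre of its underside.
- tape_roll: Bystander: roll of tape lying flat, 72 mm across, 26 mm high. Origin at the centre of its underside.
- screw_tin: Bystander: open tin, 64 mm across, 50 mm high. Origin at the centre of its underside.
- elbow_white: Bystander: white pipe elbow, 59 x 59 x 42 mm. Origin at the centre of its underside.
- tee_grey: Bystander: grey pipe tee, 67 x 92 x 42 mm. Origin at the centre of its underside.

How it is judged:
By the outcome, as a careful person would: the job done as asked, in the order asked, and still so for the second after the job is handed in, while the arm keeps its last pose, push and grip.
It also fails if it takes over 62 s, if anything falls off the work surface, if the arm or the gripper's body presses on something with over 40 N, if the wrist force passes 120 N, or if a joint passes its speed limit or range.

## Working session

There is one attempt and no reset: what is moved stays moved. The work goes in short steps, Python scripts to look and compute and a tool call to move; the robot and the scene stay as the last step left them, time stands still between calls to the robot, and variables do not carry over. Pictures are saved under pics/ and viewed, on a budget of 10 in all, crops included, one or two more only if the job needs it, and the job is handed in when it is done.

Besides the shell and the picture viewer there is one more tool, called after ">>>" as a command line: name --argument value ..., lists and objects as JSON in quotes. jog_arm: Moves the arm, as the interface text tells. Its arguments: {"type":"object","properties":{"moves":{"type":"array"},"grip_force":{"type":"number"}},"required":["moves"]}

```bash
mkdir -p pics; cat > h.py <<'E'
import numpy as np, cv2
from rig import manip, read_camera, camera_params, workorder, models
from scipy.spatial.transform import Rotation as R
def ray(cam,uv):
    p=camera_params(cam);T=np.array(p["cam_to_world"])
    d=T[:3,:3]@np.array([(uv[0]-p["cx"])/p["fx"],(uv[1]-p["cy"])/p["fy"],1]);return T[:3,3],d
def at_z(cam,uv,z):
    o,d=ray(cam,uv);return o+d*(z-o[2])/d[2]
def proj(cam,P):
    p=camera_params(cam);T=np.linalg.inv(np.array(p["cam_to_world"]))
    q=T[:3,:3]@np.asarray(P)+T[:3,3];return np.array([p["fx"]*q[0]/q[2]+p["cx"],p["fy"]*q[1]/q[2]+p["cy"]])
def save(cam,name,crop=None,s=1):
    im=read_camera(cam)[:,:,::-1]
    if crop: a,b,c,d=crop; im=im[b:d,a:c]
    cv2.imwrite("pics/"+name,cv2.resize(im,None,fx=s,fy=s,interpolation=cv2.INTER_CUBIC))
E
python3 - <<'E'
from h import *
a=read_camera("top");b=read_camera("scene")
cv2.imwrite("pics/top0.png",cv2.resize(a[:,:,::-1],None,fx=1.4,fy=1.4));cv2.imwrite("pics/scene0.png",cv2.resize(b[:,:,::-1],None,fx=1.4,fy=1.4))
for c in("top","scene"): print(c,np.round(np.array(camera_params(c)["cam_to_world"]),3).tolist(),camera_params(c)["fx"])
for c in("top","scene"):
  for t,z in [("stop_key_top",.104),("vent_key_top",.104),("gauge_rod",.06),("guide_tube",.09),("drip_tray",.008),("rod_tip",.055),("collar_face",.06),("rod_rest",.03),("pump",.08),("tape_roll",.026),("screw_tin",.05),("elbow_white",.03),("tee_grey",.03)]:
    for r in models.regions_of(c,t)[:2]:
      px=np.argwhere(r["pixels"]);print(c,t,round(r["conf"],2),np.round(r["point"],1),len(px),px.min(0),px.max(0),np.round(at_z(c,r["point"],z),3))
print(manip.observe())
E
```

```text
top [[-0.026, -0.99, 0.136, 0.385], [-0.999, 0.023, -0.024, -0.073], [0.02, -0.136, -0.99, 1.371], [0.0, 0.0, 0.0, 1.0]] 411.57983260721926
scene [[-0.748, -0.523, 0.409, -0.239], [-0.663, 0.571, -0.483, 0.854], [0.019, -0.633, -0.774, 1.618], [0.0, 0.0, 0.0, 1.0]] 505.10143114699565
top stop_key_top 0.6 [271.  235.1] 85 [232 268] [242 277] [ 0.454 -0.076  0.104]
top vent_key_top 0.66 [271.6 238.8] 69 [233 268] [241 277] [ 0.442 -0.078  0.104]
top gauge_rod 0.66 [347.5 247.2] 289 [230 331] [268 371] [ 0.412 -0.318  0.06 ]
top guide_tube 0.57 [255.5 207.5] 266 [192 249] [222 263] [ 0.542 -0.03   0.09 ]
top drip_tray 0.93 [172.8 239.7] 1003 [223 159] [259 187] [0.452 0.246 0.008]
top rod_tip 0.65 [346.2 245.9] 149 [233 335] [266 370] [ 0.416 -0.315  0.055]
top collar_face 0.51 [345.8 243.9] 245 [231 332] [267 370] [ 0.422 -0.313  0.06 ]
top rod_rest 0.72 [347.3 246.5] 634 [228 324] [267 365] [ 0.414 -0.323  0.03 ]
top pump 0.7 [257.7 222.7] 2366 [191 235] [263 286] [ 0.495 -0.035  0.08 ]
top tape_roll 0.86 [127.4 233.9] 303 [228 113] [249 136] [0.473 0.389 0.026]
top tape_roll 0.54 [34
[... 1306 characters left out ...]
81 231] [201 253] [ 0.759 -0.06   0.03 ]
{'time_s': 1.4, 'joint_positions': array([-1.55179935e+00,  2.58602019e-01,  1.53500740e+00,  4.70532476e-07,
        1.34802762e+00, -2.02832534e-01]), 'qd': array([ 0.00099685,  0.00166423,  0.00214067, -0.00036769, -0.00191232,
       -0.00051967]), 'effort': array([-4.33137002e-04, -4.37205219e+01, -2.84300905e+01,  7.18408381e-02,
        3.13502806e-02, -5.34347905e-06]), 'tcp_pos': array([ 0.12101349, -0.53651089,  0.18234868]), 'tcp_rot': array([-3.12224453e+00, -3.47729934e-01, -7.11652789e-06]), 'force': array([-0.42316096, -0.17723277,  0.53466144]), 'torque': array([ 0.02437807, -0.01458666, -0.00230417]), 'grip_width': 1.0024073699636653}
```

View pics/top0.png

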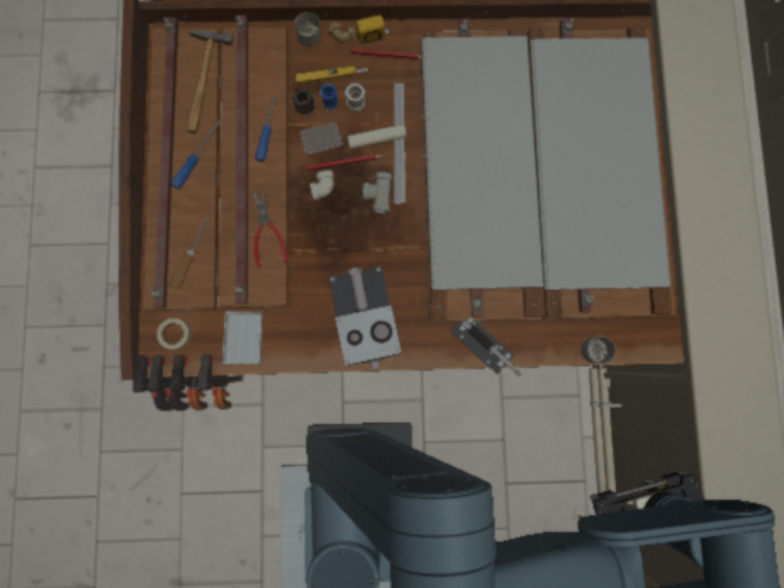

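View pics/scene0.png

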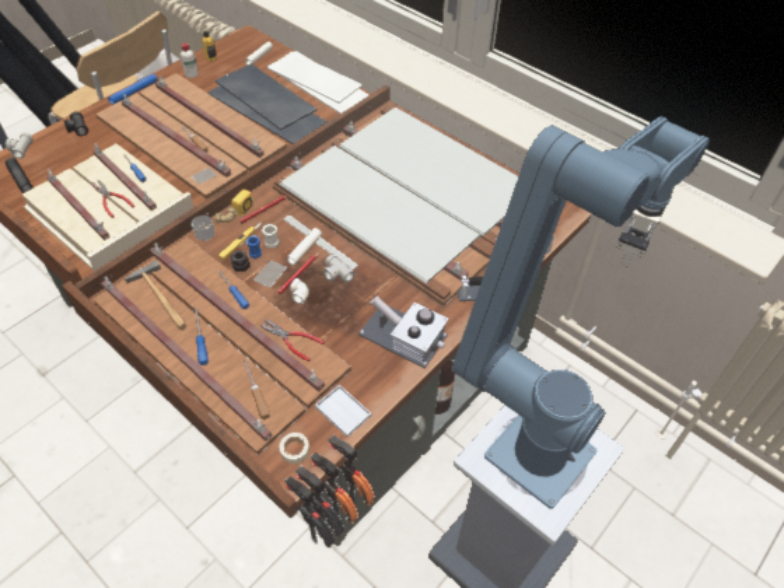

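```bash
python3 - <<'E'
from h import *
save("top","crop1.png",(228,185,388,275),5)
save("scene","crop2.png",(250,190,350,265),8)
E
```

```text
(no output)
```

View pics/crop1.png

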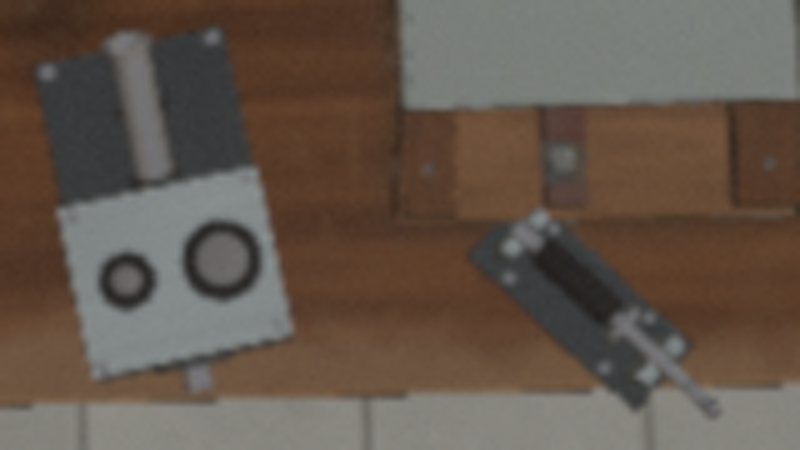

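View pics/crop2.png

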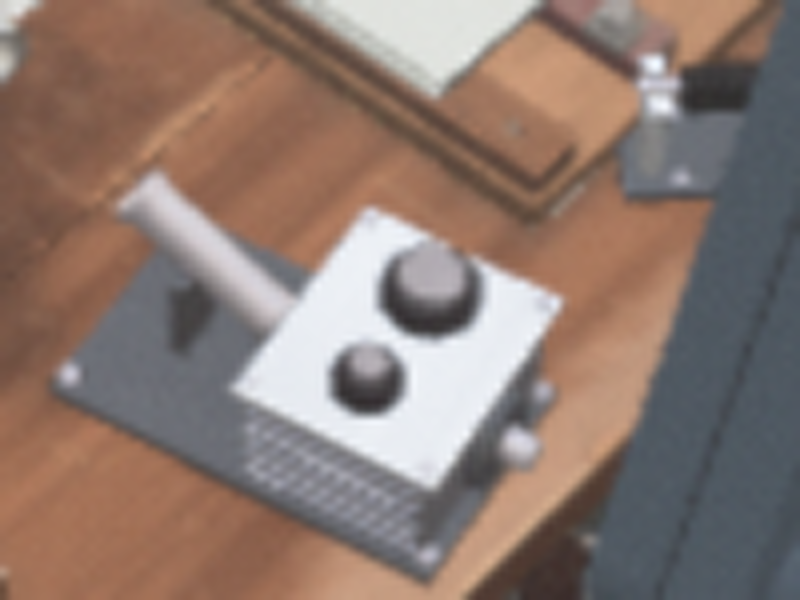

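```bash
cat > fit.py <<'E'
from h import *
from scipy.optimize import least_squares
T=lambda c:(np.array(c)+.5)/5-.5+[228,185]
S=lambda c:(np.array(c)+.5)/8-.5+[250,190]
def pp(p,l):
    c,s=np.cos(p[2]),np.sin(p[2]);return [p[0]+c*l[0]-s*l[1],p[1]+s*l[0]+c*l[1],l[2]]
m=lambda p:dict(st=[-.068,-.03,.104],ve=[-.068,.03,.104],c1=[p[3]+.05,.06,.082],c2=[p[3]+.05,-.06,.082],c3=[p[3]-.05,-.06,.082],c4=[p[3]-.05,.06,.082],mo=[p[4],0,.1])
ob=[("top",T,dict(st=(222,258),ve=(126,279),c1=(58,207),c2=(258,168),c3=(293,333),c4=(97,379),mo=(126,46))),
("scene",S,dict(st=(433,270),ve=(370,361),c2=(370,207),c3=(560,300),c4=(435,487),c1=(235,388),mo=(138,190)))]
def res(p,cams=("top","scene")):
    r=[]
    for c,f,d in ob:
        if c in cams:
            for k,v in d.items(): r+=list(proj(c,pp(p,m(p)[k]))-f(v))
    return np.array(r)
for cams in [("top",),("scene",),("top","scene")]:
    s=least_squares(res,[.5,-.05,.1,-.06,.07],args=(cams,));p=s.x
    print(cams,np.round(p,4));print(np.round(s.fun.reshape(-1,2),1).tolist()[:14])
    print({k:np.round(pp(p,m(p)[k]),4).tolist() for k in("st","ve","mo")})
tip=at_z("top",T((712,409)),.055);col=at_z("top",T((620,322)),.055);tail=at_z("top",T((530,232)),.055)
h1=at_z("top",T((535,250)),.067);h2=at_z("top",T((612,312)),.067)
print(tip,col,tail,h1,h2,np.linalg.norm(tip-tail))
b=[at_z("top",T(c),.008) for c in((545,212),(472,256),(638,409),(694,347))];print(np.round(b,4),np.mean(b,0))
u=tip-tail;print("yaw",np.arctan2(u[1],u[0]),"center",tip-.122*u/np.linalg.norm(u))
print("tray",[at_z("top",(np.array(c))/1.4,.016).round(3).tolist() for c in((225,313),(263,313),(262,363),(223,363))])
E
python3 fit.py
```

```text
('top',) [ 0.5112 -0.0371  0.1933 -0.069   0.074 ]
[[0.1, -0.1], [0.2, -0.0], [1.5, 1.4], [-1.1, 1.0], [-1.1, -0.7], [0.3, -1.5], [0.2, -0.0]]
{'st': [0.4503, -0.0796, 0.104], 've': [0.4387, -0.0207, 0.104], 'mo': [0.5839, -0.0229, 0.1]}
('scene',) [ 0.505  -0.0381  0.1861 -0.0685  0.0777]
[[0.0, 0.2], [-0.0, -0.2], [0.3, 0.9], [-0.7, 0.2], [-0.6, -0.9], [1.1, -0.2], [-0.1, 0.2]]
{'st': [0.4437, -0.0802, 0.104], 've': [0.4326, -0.0212, 0.104], 'mo': [0.5813, -0.0238, 0.1]}
('top', 'scene') [ 0.5089 -0.0377  0.1912 -0.0688  0.0754]
[[0.3, 0.7], [0.4, 0.7], [1.6, 2.1], [-0.9, 1.7], [-1.0, 0.0], [0.4, -0.8], [0.3, 0.3], [-0.8, -0.4], [-0.8, -0.7], [-0.6, 0.4], [-1.5, -0.4], [-1.2, -1.5], [0.4, -0.7], [-0.5, 0.0]]
{'st': [0.4479, -0.0801, 0.104], 've': [0.4364, -0.0212, 0.104], 'mo': [0.5829, -0.0234, 0.1]}
[ 0.34938663 -0.38803996  0.055     ] [ 0.40567719 -0.3321719   0.055     ] [ 0.46440357 -0.27713017  0.055     ] [ 0.45219401 -0.27795317  0.067     ] [ 0.41189044 -0.32504794  0.067     ] 0.15978071325050366
[[ 0.4803 -0.295   0.008 ]
 [ 0.4523 -0.2452  0.008 ]
 [ 0.3494 -0.3505  0.008 ]
 [ 0.3888 -0.3896  0.008 ]] [ 0.41770264 -0.3200605   0.008     ]
yaw -2.3743716205904764 center [ 0.43720741 -0.30335518  0.055     ]
tray [[0.505, 0.284, 0.016], [0.503, 0.196, 0.016], [0.387, 0.198, 0.016], [0.389, 0.287, 0.016]]
```

```bash
cat >> h.py <<'E'
def shift(target,yaw=None):
    """tool-axis shift to bring the TCP to target; yaw = wanted heading of tool x"""
    o=manip.observe();A=R.from_rotvec(o["tcp_rot"]).as_matrix()
    print("t",round(o["time_s"],2),"tcp",o["tcp_pos"].round(4),"xaxis yaw",np.arctan2(A[1,0],A[0,0]).round(4),"zax",A[:,2].round(3),"q",o["joint_positions"].round(2),"F",o["force"].round(1),"w",round(o["grip_width"]*93,1))
    if target is not None: print("shift",(A.T@(np.array(target)-o["tcp_pos"])).round(4))
E
python3 -c "
from h import *
shift([.448,-.080,.135]);shift([.437,-.303,.1])"
```

```text
t 1.5 tcp [ 0.121  -0.5365  0.1823] xaxis yaw 0.2218 zax [-0.  0. -1.] q [-1.55  0.26  1.54 -0.    1.35 -0.2 ] F [-0.   1.1  0.1] w 93.2
shift [ 0.4194 -0.3734  0.0473]
t 1.5 tcp [ 0.121  -0.5365  0.1823] xaxis yaw 0.2218 zax [-0.  0. -1.] q [-1.55  0.26  1.54 -0.    1.35 -0.2 ] F [-0.   1.1  0.1] w 93.2
shift [ 0.3596 -0.1583  0.0823]
```

>>> jog_arm --moves '[{"hand": 0,"x": 0.05,"y": -0.045,"z": 0,"spin": 0},{"hand": 0,"x": 0.1,"y": -0.09,"z": 0,"spin": 0},{"hand": 0,"x": 0.15,"y": -0.135,"z": 0.005,"spin": 0},{"hand": 0,"x": 0.2,"y": -0.18,"z": 0.01,"spin": 0},{"hand": 0,"x": 0.25,"y": -0.225,"z": 0.02,"spin": 0},{"hand": 0,"x": 0.3,"y": -0.27,"z": 0.03,"spin": 0},{"hand": 0,"x": 0.35,"y": -0.315,"z": 0.04,"spin": 0},{"hand": 0,"x": 0.4,"y": -0.355,"z": 0.047,"spin": 0},{"hand": 0,"x": 0.419,"y": -0.373,"z": 0.047,"spin": 0},{"hand": 0,"x": 0.419,"y": -0.373,"z": 0.047,"spin": 0}]'

```text
time_s: 2.75
tcp_pos: [0.4491, -0.0766, 0.1351]
tcp_rot: [-3.12, -0.359, -0.0]
force: [-0.7, 0.1, 0.8]
grip_width: 0.016
```

```bash
python3 - <<'E'
from h import *
shift([.448,-.080,.104])
save("scene","k1.png",(240,150,360,250),6)
E
```

```text
t 2.75 tcp [ 0.4491 -0.0766  0.1351] xaxis yaw 0.2289 zax [ 0.     0.001 -1.   ] q [-0.42  0.13  1.82  0.    1.19  0.93] F [-0.7  0.1  0.8] w 1.5
shift [-0.0018  0.0031  0.031 ]
```

View pics/k1.png

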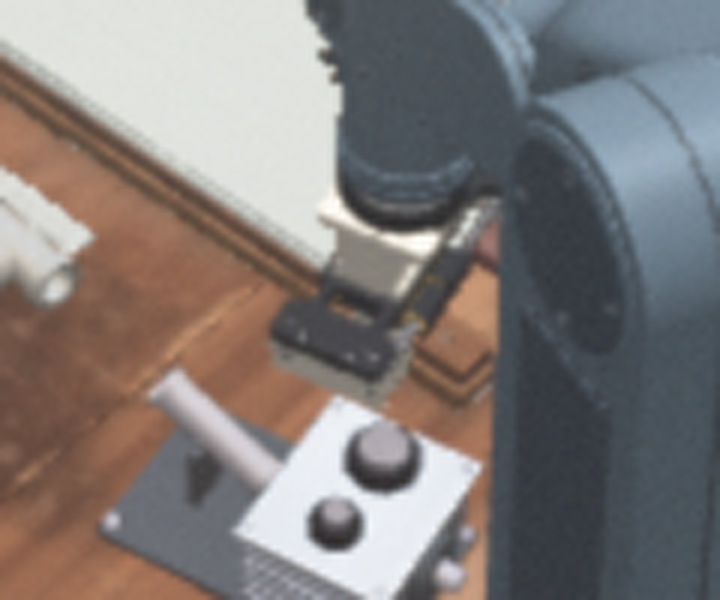

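```bash
python3 - <<'E'
from h import *
o=manip.observe();A=R.from_rotvec(o["tcp_rot"]).as_matrix()
for l in ([0,0,0],[0,0,-.084],[0,.094,-.084],[0,-.094,-.084],[0,0,-.2]):
    P=o["tcp_pos"]+A@np.array(l);print(l,P.round(3),((proj("scene",P)-[240,150]+.5)*6).round(),proj("top",P).round(1))
print(((proj("scene",[.448,-.08,.104])-[240,150]+.5)*6))
for t in ("stop_key_top","vent_key_top"):
  for c in("top","scene"):
    for r in models.regions_of(c,t)[:2]: print(t,c,r["conf"],np.array(r["point"]),at_z(c,r["point"],.104))
save("top","k2.png",(228,165,338,265),6)
E
```

```text
[0, 0, 0] [ 0.448 -0.079  0.135] [381. 411.] [271.8 236.3]
[0, 0, -0.084] [ 0.448 -0.079  0.219] [388. 325.] [271.9 234.7]
[0, 0.094, -0.084] [ 0.469 -0.17   0.219] [457. 223.] [304.4 226.4]
[0, -0.094, -0.084] [0.427 0.013 0.219] [314. 434.] [239.2 243.2]
[0, 0, -0.2] [ 0.448 -0.079  0.335] [398. 196.] [272.1 232.2]
[379.89183474 440.59503483]
stop_key_top top 0.49 [270.7 237.1] [ 0.4474453  -0.07511185  0.104     ]
stop_key_top top 0.46 [174.6 241.7] [0.44067156 0.21826152 0.104     ]
stop_key_top scene 0.39 [304.9 225.5] [ 0.43439891 -0.07601012  0.104     ]
stop_key_top scene 0.18 [214.4 317.2] [0.41213029 0.41185137 0.104     ]
vent_key_top top 0.37 [257.4 224.8] [ 0.48623804 -0.03502623  0.104     ]
```

View pics/k2.png

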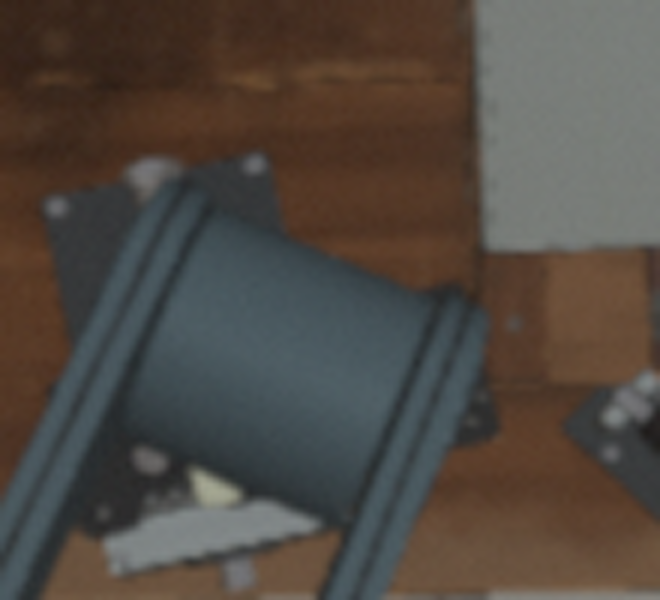

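>>> jog_arm --moves '[{"hand": 0,"x": 0,"y": 0,"z": 0.02,"spin": 0},{"hand": 0,"x": 0,"y": 0,"z": 0.028,"spin": 0},{"hand": 0,"x": 0,"y": 0,"z": 0.031,"spin": 0},{"hand": 0,"x": 0,"y": 0,"z": 0.033,"spin": 0},{"hand": 0,"x": 0,"y": 0,"z": 0.034,"spin": 0},{"hand": 0,"x": 0,"y": 0,"z": 0.035,"spin": 0},{"hand": 0,"x": 0,"y": 0,"z": 0.036,"spin": 0},{"hand": 0,"x": 0,"y": 0,"z": 0.036,"spin": 0},{"hand": 0,"x": 0,"y": 0,"z": 0.036,"spin": 0},{"hand": 0,"x": 0,"y": 0,"z": 0.036,"spin": 0}]'

```text
time_s: 4.3
tcp_pos: [0.4477, -0.0805, 0.0994]
tcp_rot: [3.122, 0.348, 0.0]
force: [0.4, -0.2, 0.0]
grip_width: 0.009
```

>>> jog_arm --moves '[{"hand": 0,"x": 0,"y": 0,"z": 0.0005,"spin": 0},{"hand": 0,"x": 0,"y": 0,"z": 0.001,"spin": 0},{"hand": 0,"x": 0,"y": 0,"z": 0.0015,"spin": 0},{"hand": 0,"x": 0,"y": 0,"z": 0.002,"spin": 0},{"hand": 0,"x": 0,"y": 0,"z": 0.0025,"spin": 0},{"hand": 0,"x": 0,"y": 0,"z": 0.003,"spin": 0},{"hand": 0,"x": 0,"y": 0,"z": 0.003,"spin": 0},{"hand": 0,"x": 0,"y": 0,"z": 0.003,"spin": 0},{"hand": 0,"x": 0,"y": 0,"z": 0.003,"spin": 0},{"hand": 0,"x": 0,"y": 0,"z": 0.003,"spin": 0}]'

```text
time_s: 5.55
tcp_pos: [0.4477, -0.0805, 0.0964]
tcp_rot: [3.122, 0.348, -0.0]
force: [1.1, 0.3, -0.3]
grip_width: 0.002
```

```bash
python3 - <<'E'
from h import *
shift(None)
for i in range(4): read_camera("scene"); print(manip.observe()["force"].round(2),manip.observe()["tcp_pos"][2].round(4))
save("scene","k3.png",(280,180,340,225),12)
E
```

```text
t 5.55 tcp [ 0.4477 -0.0805  0.0964] xaxis yaw 0.2218 zax [-0. -0. -1.] q [-0.42  0.17  1.88 -0.    1.09  0.93] F [ 1.1  0.3 -0.3] w 0.2
[-0.31  0.25  0.85] 0.0964
[ 0.04 -0.82 -0.52] 0.0964
[0.65 0.44 0.15] 0.0964
[-0.52 -0.16 -0.42] 0.0964
```

View pics/k3.png

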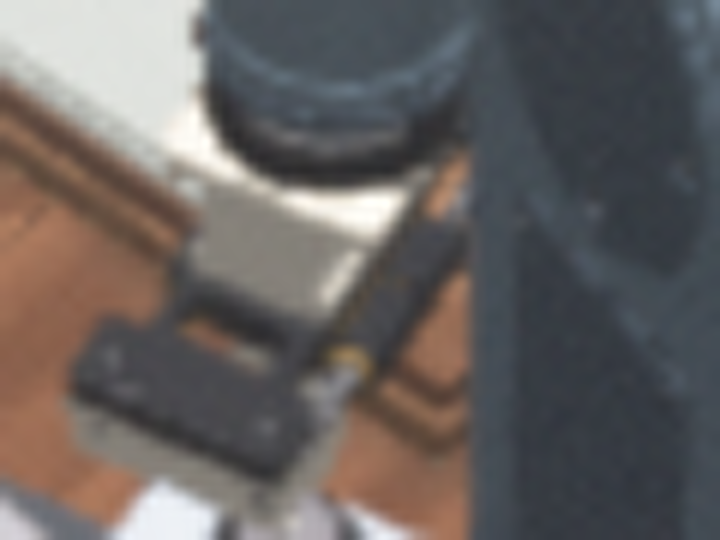

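```bash
python3 - <<'E'
from h import *
a=read_camera("scene")[195:250,270:340,::-1]
im=cv2.resize(a,None,fx=11,fy=11,interpolation=cv2.INTER_CUBIC)
o=manip.observe();A=R.from_rotvec(o["tcp_rot"]).as_matrix()
f=lambda P:tuple(int(v) for v in (proj("scene",P)-[270,195]+.5)*11)
P=o["tcp_pos"];cv2.circle(im,f(P),5,(0,0,255),1);cv2.circle(im,f(P+[0,0,.084]),5,(0,255,0),1);cv2.circle(im,f([.448,-.08,.104]),5,(255,0,0),1)
cv2.imwrite("pics/k4.png",im)
E
```

```text
(no output)
```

View pics/k4.png

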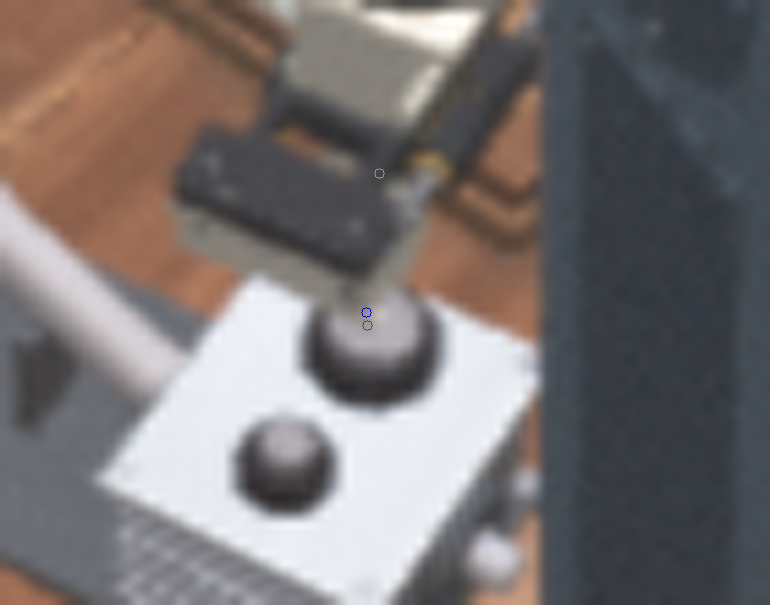

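>>> jog_arm --moves '[{"hand": 0,"x": 0,"y": 0,"z": 0.001,"spin": 0},{"hand": 0,"x": 0,"y": 0,"z": 0.002,"spin": 0},{"hand": 0,"x": 0,"y": 0,"z": 0.003,"spin": 0},{"hand": 0,"x": 0,"y": 0,"z": 0.004,"spin": 0},{"hand": 0,"x": 0,"y": 0,"z": 0.004,"spin": 0},{"hand": 0,"x": 0,"y": 0,"z": 0.005,"spin": 0},{"hand": 0,"x": 0,"y": 0,"z": 0.005,"spin": 0},{"hand": 0,"x": 0,"y": 0,"z": 0.006,"spin": 0},{"hand": 0,"x": 0,"y": 0,"z": 0.006,"spin": 0},{"hand": 0,"x": 0,"y": 0,"z": 0.006,"spin": 0}]'

```text
time_s: 7.1
tcp_pos: [0.4477, -0.0805, 0.0904]
tcp_rot: [-3.122, -0.348, -0.0]
force: [-0.6, -0.1, 0.3]
grip_width: 0.008
```

>>> jog_arm --moves '[{"hand": 0,"x": 0,"y": 0,"z": 0.001,"spin": 0},{"hand": 0,"x": 0,"y": 0,"z": 0.002,"spin": 0},{"hand": 0,"x": 0,"y": 0,"z": 0.003,"spin": 0},{"hand": 0,"x": 0,"y": 0,"z": 0.003,"spin": 0},{"hand": 0,"x": 0,"y": 0,"z": 0.004,"spin": 0},{"hand": 0,"x": 0,"y": 0,"z": 0.004,"spin": 0},{"hand": 0,"x": 0,"y": 0,"z": 0.005,"spin": 0},{"hand": 0,"x": 0,"y": 0,"z": 0.005,"spin": 0},{"hand": 0,"x": 0,"y": 0,"z": 0.005,"spin": 0},{"hand": 0,"x": 0,"y": 0,"z": 0.005,"spin": 0}]'

```text
time_s: 8.35
tcp_pos: [0.4477, -0.0805, 0.0854]
tcp_rot: [3.122, 0.348, 0.0]
force: [-0.5, -0.6, -0.1]
grip_width: 0.007
```

```bash
python3 - <<'E'
from h import *
shift(None)
a=read_camera("scene")[195:245,280:330,::-1]
im=cv2.resize(a,None,fx=12,fy=12,interpolation=cv2.INTER_CUBIC)
o=manip.observe()
cv2.imwrite("pics/k5.png",im);print((proj("scene",o["tcp_pos"])-[280,195]+.5)*12)
E
```

```text
t 8.35 tcp [ 0.4477 -0.0805  0.0854] xaxis yaw 0.2218 zax [ 0. -0. -1.] q [-0.42  0.18  1.89  0.    1.07  0.93] F [-0.5 -0.6 -0.1] w 0.7
[278.51547198 376.33549271]
```

View pics/k5.png

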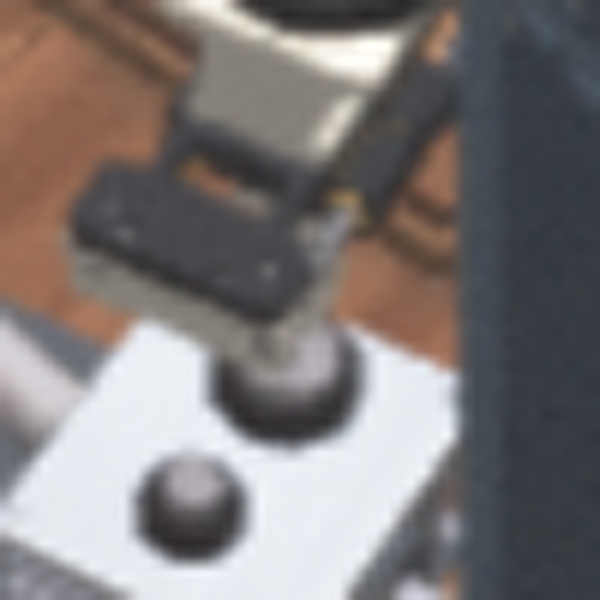

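>>> jog_arm --moves '[{"hand": 0,"x": 0,"y": 0,"z": 0.001,"spin": 0},{"hand": 0,"x": 0,"y": 0,"z": 0.002,"spin": 0},{"hand": 0,"x": 0,"y": 0,"z": 0.002,"spin": 0},{"hand": 0,"x": 0,"y": 0,"z": 0.003,"spin": 0},{"hand": 0,"x": 0,"y": 0,"z": 0.003,"spin": 0},{"hand": 0,"x": 0,"y": 0,"z": 0.004,"spin": 0},{"hand": 0,"x": 0,"y": 0,"z": 0.004,"spin": 0},{"hand": 0,"x": 0,"y": 0,"z": 0.004,"spin": 0},{"hand": 0,"x": 0,"y": 0,"z": 0.004,"spin": 0},{"hand": 0,"x": 0,"y": 0,"z": 0.004,"spin": 0}]'

```text
time_s: 9.65
tcp_pos: [0.4477, -0.0805, 0.0814]
tcp_rot: [3.122, 0.348, 0.0]
force: [0.4, -0.4, 0.2]
grip_width: 0.004
```

>>> jog_arm --moves '[{"hand": 0,"x": 0,"y": 0,"z": 0.001,"spin": 0},{"hand": 0,"x": 0,"y": 0,"z": 0.002,"spin": 0},{"hand": 0,"x": 0,"y": 0,"z": 0.003,"spin": 0},{"hand": 0,"x": 0,"y": 0,"z": 0.004,"spin": 0},{"hand": 0,"x": 0,"y": 0,"z": 0.004,"spin": 0},{"hand": 0,"x": 0,"y": 0,"z": 0.005,"spin": 0},{"hand": 0,"x": 0,"y": 0,"z": 0.005,"spin": 0},{"hand": 0,"x": 0,"y": 0,"z": 0.005,"spin": 0},{"hand": 0,"x": 0,"y": 0,"z": 0.005,"spin": 0},{"hand": 0,"x": 0,"y": 0,"z": 0.005,"spin": 0}]'

```text
time_s: 10.9
tcp_pos: [0.4477, -0.0805, 0.0764]
tcp_rot: [3.122, 0.348, 0.0]
force: [0.5, 0.2, -0.2]
grip_width: 0.005
```

```bash
python3 - <<'E'
from h import *
o=manip.observe();print(o["effort"].round(2),o["tcp_pos"])
def draw(cam,x0,y0,x1,y1,s):
    a=read_camera(cam)[y0:y1,x0:x1,::-1]
    im=cv2.resize(a,None,fx=s,fy=s,interpolation=cv2.INTER_CUBIC)
    f=lambda P:tuple(int(v) for v in (proj(cam,P)-[x0,y0]+.5)*s)
    cv2.circle(im,f(o["tcp_pos"]),4,(0,0,255),1)
    return im
a=draw("scene",285,205,325,245,15);b=draw("top",255,225,268+10,248+17,10)
cv2.imwrite("pics/k6.png",a)
E
```

```text
[  0.   -35.53 -23.96   0.05  -0.05   0.  ] [ 0.44770572 -0.08048566  0.07637169]
```

View pics/k6.png

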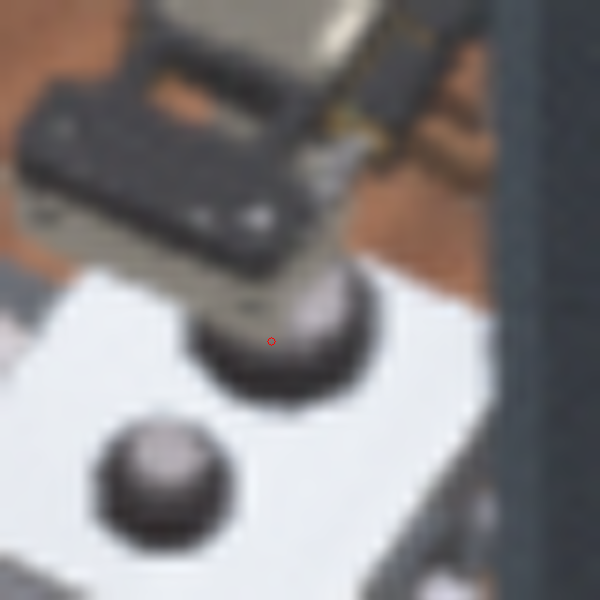

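```bash
python3 - <<'E'
from h import *
exec(open("fit.py").read().split("m=lambda")[0].split("from h import *")[1])
def tri(a,b):
    (o1,d1),(o2,d2)=ray("top",a),ray("scene",b);s=np.linalg.lstsq(np.c_[d1,-d2],o2-o1,rcond=None)[0]
    return ((o1+s[0]*d1+o2+s[1]*d2)/2).round(4),np.linalg.norm(o1+s[0]*d1-o2-s[1]*d2).round(4)
for n,a,b in [("st",(222,258),(433,270)),("ve",(126,279),(370,361)),("c2",(258,168),(370,207)),("c3",(293,333),(560,300)),("c4",(97,379),(435,487)),("c1",(58,207),(235,388)),("mouth",(126,46),(138,190)),("base",(48,70),(70,374)),]: print(n,tri(T(a),S(b)))
print(proj("scene",[0,0,0])*1.4,proj("top",[0,0,0])*1.4)
# where does the picture show the gripper? difference image regions
for c in("top","scene"):
  print(camera_params(c))
E
```

```text
st (array([ 0.4478, -0.0807,  0.1018]), np.float64(0.0057))
ve (array([ 0.4364, -0.0215,  0.0999]), np.float64(0.006))
c2 (array([ 0.5055, -0.1046,  0.0779]), np.float64(0.0047))
c3 (array([ 0.402 , -0.1237,  0.0767]), np.float64(0.004))
c4 (array([ 0.3768, -0.001 ,  0.0773]), np.float64(0.0039))
c1 (array([0.4828, 0.0209, 0.0789]), np.float64(0.0072))
mouth (array([ 0.5822, -0.0232,  0.1016]), np.float64(0.003))
base (array([0.5799, 0.0317, 0.0105]), np.float64(0.0067))
[538.56545068 452.66543688] [350.30750374 533.18918951]
{'fx': 411.57983260721926, 'fy': 411.57983260721926, 'cx': 279.02748714354567, 'cy': 201.16569452191516, 'cam_to_world': array([[-0.02563526, -0.99042808,  0.13562836,  0.38467767],
       [-0.99946487,  0.02263555, -0.02361351, -0.07332378],
       [ 0.02031746, -0.13616112, -0.99047834,  1.37108749],
       [ 0.        ,  0.        ,  0.        ,  1.        ]])}
{'fx': 505.10143114699565, 'fy': 505.10143114699565, 'cx': 282.312913254365, 'cy': 205.6004791678001, 'cam_to_world': array([[-0.74798602, -0.52256684,  0.40919533, -0.2394284 ],
       [-0.66345028,  0.57128846, -0.48318032,  0.85429172],
       [ 0.01872545, -0.63289288, -0.77401289,  1.61821636],
       [ 0.        ,  0.        ,  0.        ,  1.        ]])}
```

```bash
python3 - <<'E'
from h import *
o=manip.observe();A=R.from_rotvec(o["tcp_rot"]).as_matrix()
g=lambda l:((proj("scene",o["tcp_pos"]+A@np.array(l))-[285,205]+.5)*15).round().astype(int).tolist()
for hx,hy in((.0375,.094),(.094,.0375)):
    print(hx,hy,[ (sx,sy,z,g([sx*hx,sy*hy,z])) for z in(-.084,) for sx in(-1,1) for sy in(-1,1)])
print("x",g([.05,0,0]),g([-.05,0,0]),"y",g([0,.05,0]),g([0,-.05,0]),"up",g([0,0,-.05]),g([0,0,-.1]),g([0,0,-.2]))
print(o["joint_positions"].round(4),A.round(3))
E
```

```text
0.0375 0.094 [(-1, -1, -0.084, [247, 468]), (-1, 1, -0.084, [593, -60]), (1, -1, -0.084, [-30, 343]), (1, 1, -0.084, [327, -173])]
0.094 0.0375 [(-1, -1, -0.084, [565, 396]), (-1, 1, -0.084, [700, 182]), (1, -1, -0.084, [-120, 92]), (1, 1, -0.084, [26, -109])]
x [98, 264] [447, 420] y [361, 207] [180, 481] up [281, 222] [292, 96] [314, -171]
[-0.424   0.1949  1.9035  0.      1.0431  0.925 ] [[ 0.976  0.22   0.   ]
 [ 0.22  -0.976  0.   ]
 [ 0.     0.    -1.   ]]
```

>>> jog_arm --moves '[{"hand": 0,"x": 0,"y": 0,"z": 0.001,"spin": 0},{"hand": 0,"x": 0,"y": 0,"z": 0.002,"spin": 0},{"hand": 0,"x": 0,"y": 0,"z": 0.003,"spin": 0},{"hand": 0,"x": 0,"y": 0,"z": 0.004,"spin": 0},{"hand": 0,"x": 0,"y": 0,"z": 0.004,"spin": 0},{"hand": 0,"x": 0,"y": 0,"z": 0.005,"spin": 0},{"hand": 0,"x": 0,"y": 0,"z": 0.005,"spin": 0},{"hand": 0,"x": 0,"y": 0,"z": 0.006,"spin": 0},{"hand": 0,"x": 0,"y": 0,"z": 0.006,"spin": 0},{"hand": 0,"x": 0,"y": 0,"z": 0.006,"spin": 0}]'

```text
time_s: 12.25
tcp_pos: [0.4477, -0.0805, 0.0704]
tcp_rot: [-3.122, -0.348, 0.0]
force: [-0.2, -0.3, 0.1]
grip_width: 0.003
```

```bash
python3 - <<'E'
from h import *
o=manip.observe();A=R.from_rotvec(o["tcp_rot"]).as_matrix()
a=read_camera("scene")[190:250,270:340,::-1]
im=cv2.resize(a,None,fx=10,fy=10,interpolation=cv2.INTER_CUBIC)
b=read_camera("top")[215:265,245:295,::-1];imb=cv2.resize(b,None,fx=6,fy=6,interpolation=cv2.INTER_CUBIC)
cv2.imwrite("pics/k7.png",im)
fr=o["tcp_pos"];f=lambda P:tuple(int(v) for v in (proj("scene",P)-[270,190]+.5)*10)
for z in(0,-.03,-.06,-.084): cv2.circle(im,f(fr+A@[0,0,z]),3,(0,0,255),-1)
c=[f(fr+A@[sx*.0375,sy*.094,-.084]) for sx,sy in((-1,-1),(1,-1),(1,1),(-1,1))]
cv2.polylines(im,[np.array(c)],True,(0,255,0),1)
cv2.imwrite("pics/k7.png",im)
E
```

```text
(no output)
```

View pics/k7.png

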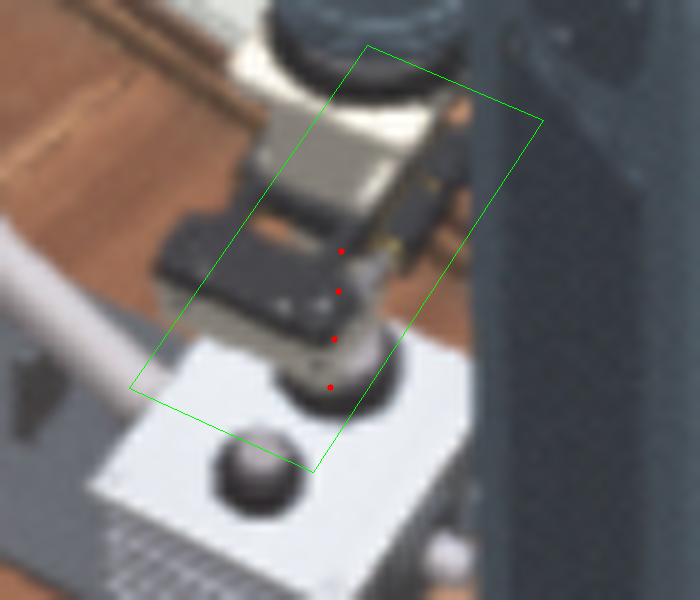

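>>> jog_arm --moves '[{"hand": 0,"x": 0,"y": 0,"z": 0.001,"spin": 0},{"hand": 0,"x": 0,"y": 0,"z": 0.002,"spin": 0},{"hand": 0,"x": 0,"y": 0,"z": 0.003,"spin": 0},{"hand": 0,"x": 0,"y": 0,"z": 0.004,"spin": 0},{"hand": 0,"x": 0,"y": 0,"z": 0.005,"spin": 0},{"hand": 0,"x": 0,"y": 0,"z": 0.005,"spin": 0},{"hand": 0,"x": 0,"y": 0,"z": 0.006,"spin": 0},{"hand": 0,"x": 0,"y": 0,"z": 0.006,"spin": 0},{"hand": 0,"x": 0,"y": 0,"z": 0.006,"spin": 0},{"hand": 0,"x": 0,"y": 0,"z": 0.006,"spin": 0}]'

```text
time_s: 13.6
tcp_pos: [0.4477, -0.0805, 0.0644]
tcp_rot: [-3.122, -0.348, -0.0]
force: [-1.1, -0.4, 3.4]
grip_width: 0.009
```

```bash
python3 - <<'E'
from h import *
o=manip.observe();print(o["effort"].round(2),o["force"].round(2),o["torque"].round(2),o["tcp_pos"])
E
```

```text
[ -0.1  -34.52 -22.96   0.07  -0.46   0.  ] [-1.14 -0.39  3.42] [ 0.03  0.18 -0.03] [ 0.44769766 -0.08047562  0.06438481]
```

>>> jog_arm --moves '[{"hand": 0,"x": 0,"y": 0,"z": 0.0005,"spin": 0},{"hand": 0,"x": 0,"y": 0,"z": 0.001,"spin": 0},{"hand": 0,"x": 0,"y": 0,"z": 0.0015,"spin": 0},{"hand": 0,"x": 0,"y": 0,"z": 0.002,"spin": 0},{"hand": 0,"x": 0,"y": 0,"z": 0.0025,"spin": 0},{"hand": 0,"x": 0,"y": 0,"z": 0.003,"spin": 0},{"hand": 0,"x": 0,"y": 0,"z": 0.003,"spin": 0},{"hand": 0,"x": 0,"y": 0,"z": 0.003,"spin": 0},{"hand": 0,"x": 0,"y": 0,"z": 0.003,"spin": 0},{"hand": 0,"x": 0,"y": 0,"z": 0.003,"spin": 0}]'

```text
time_s: 14.85
tcp_pos: [0.4477, -0.0805, 0.0619]
tcp_rot: [3.122, 0.348, 0.0]
force: [-2.4, 1.3, 9.2]
grip_width: 0.002
```

```bash
python3 - <<'E'
from h import *
for i in range(5):
  o=manip.observe();print(o["force"].round(2),o["torque"].round(2),o["tcp_pos"].round(4));read_camera("top")
E
```

```text
[-2.44  1.26  9.19] [ 0.23  0.53 -0.06] [ 0.4477 -0.0805  0.0619]
[-2.84  1.09  9.42] [ 0.22  0.48 -0.02] [ 0.4477 -0.0805  0.0619]
[-3.63  0.73  8.51] [ 0.19  0.59 -0.  ] [ 0.4477 -0.0805  0.0619]
[-2.7   2.01  9.82] [0.22 0.58 0.06] [ 0.4478 -0.0805  0.0619]
[-3.21  1.13 10.12] [0.22 0.57 0.02] [ 0.4477 -0.0805  0.0619]
```

>>> jog_arm --moves '[{"hand": 0,"x": 0,"y": 0,"z": -0.005,"spin": 0},{"hand": 0,"x": 0,"y": 0,"z": -0.015,"spin": 0},{"hand": 0,"x": 0,"y": 0,"z": -0.03,"spin": 0},{"hand": 0,"x": 0.0,"y": -0.02,"z": -0.04,"spin": 0},{"hand": 0,"x": 0.002,"y": -0.06,"z": -0.04,"spin": 0},{"hand": 0,"x": 0.002,"y": -0.06,"z": -0.03,"spin": 0},{"hand": 0,"x": 0.002,"y": -0.06,"z": -0.02,"spin": 0},{"hand": 0,"x": 0.002,"y": -0.06,"z": -0.015,"spin": 0},{"hand": 0,"x": 0.002,"y": -0.06,"z": -0.015,"spin": 0},{"hand": 0,"x": 0.002,"y": -0.06,"z": -0.015,"spin": 0}]'

```text
time_s: 16.35
tcp_pos: [0.4367, -0.022, 0.0764]
tcp_rot: [3.122, 0.346, -0.0]
force: [-0.2, -0.2, 0.9]
grip_width: 0.005
```

```bash
python3 - <<'E'
from h import *
shift([.4364,-.0212,.068])
a=read_camera("scene")[190:250,270:320,::-1];b=read_camera("top")[205:265,235:285,::-1]
im=np.hstack([cv2.resize(x,None,fx=8,fy=8,interpolation=cv2.INTER_CUBIC) for x in(a,b)])
cv2.imwrite("pics/k8.png",im);P=manip.observe()["tcp_pos"];
for dz in(0,.036): print((proj("scene",P+[0,0,dz])-[270,190]+.5)*8,(proj("top",P+[0,0,dz])-[235,205]+.5)*8+[400,0])
E
```

```text
t 16.35 tcp [ 0.4367 -0.022   0.0764] xaxis yaw 0.221 zax [-0. -0. -1.] q [-0.31  0.16  1.94 -0.    1.03  1.04] F [-0.2 -0.2  0.9] w 0.5
shift [-0.0001 -0.0008  0.0084]
[202.15250205 388.83428886] [554.17277769 295.14167062]
[205.10120409 343.36485496] [550.34328499 291.41703098]
```

View pics/k8.png

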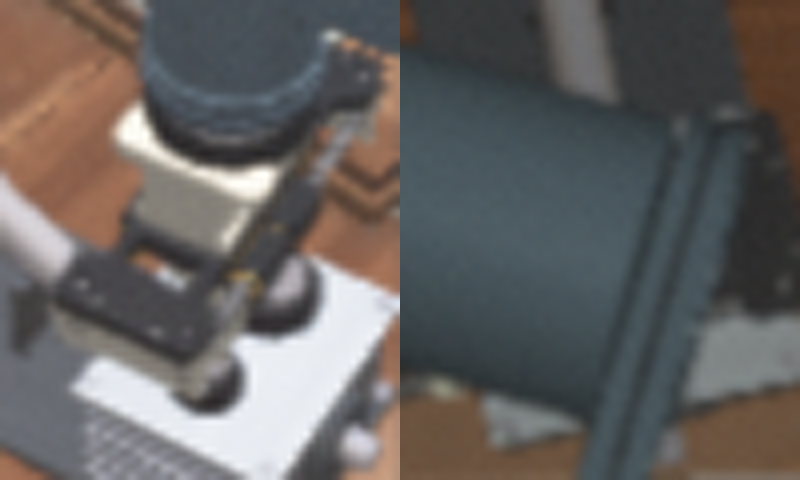

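>>> jog_arm --moves '[{"hand": 0,"x": 0,"y": 0,"z": 0.003,"spin": 0},{"hand": 0,"x": 0,"y": 0,"z": 0.006,"spin": 0},{"hand": 0,"x": 0,"y": 0,"z": 0.008,"spin": 0},{"hand": 0,"x": 0,"y": 0,"z": 0.01,"spin": 0},{"hand": 0,"x": 0,"y": 0,"z": 0.011,"spin": 0},{"hand": 0,"x": 0,"y": 0,"z": 0.012,"spin": 0},{"hand": 0,"x": 0,"y": 0,"z": 0.012,"spin": 0},{"hand": 0,"x": 0,"y": 0,"z": 0.012,"spin": 0},{"hand": 0,"x": 0,"y": 0,"z": 0.012,"spin": 0},{"hand": 0,"x": 0,"y": 0,"z": 0.012,"spin": 0}]'

```text
time_s: 17.7
tcp_pos: [0.4364, -0.0215, 0.0644]
tcp_rot: [-3.122, -0.348, 0.0]
force: [-3.5, 0.6, 4.1]
grip_width: 0.005
```

>>> jog_arm --moves '[{"hand": 0,"x": 0,"y": 0,"z": 0.0005,"spin": 0},{"hand": 0,"x": 0,"y": 0,"z": 0.001,"spin": 0},{"hand": 0,"x": 0,"y": 0,"z": 0.0015,"spin": 0},{"hand": 0,"x": 0,"y": 0,"z": 0.002,"spin": 0},{"hand": 0,"x": 0,"y": 0,"z": 0.0025,"spin": 0},{"hand": 0,"x": 0,"y": 0,"z": 0.003,"spin": 0},{"hand": 0,"x": 0,"y": 0,"z": 0.003,"spin": 0},{"hand": 0,"x": 0,"y": 0,"z": 0.003,"spin": 0},{"hand": 0,"x": 0,"y": 0,"z": 0.003,"spin": 0},{"hand": 0,"x": 0,"y": 0,"z": 0.003,"spin": 0}]'

```text
time_s: 18.95
tcp_pos: [0.4364, -0.0215, 0.0619]
tcp_rot: [3.122, 0.348, 0.0]
force: [-4.1, 1.7, 8.7]
grip_width: 0.008
```

```bash
python3 - <<'E'
from h import *
for i in range(3):
  o=manip.observe();print(o["force"].round(2),o["torque"].round(2),o["tcp_pos"].round(4));read_camera("top")
a=read_camera("scene")[205:245,280:320,::-1]
cv2.imwrite("pics/k9.png",cv2.resize(a,None,fx=15,fy=15,interpolation=cv2.INTER_CUBIC))
P=o["tcp_pos"];print((proj("scene",P+[0,0,.036])-[280,205]+.5)*15)
E
```

```text
[-4.12  1.7   8.69] [0.24 0.77 0.01] [ 0.4364 -0.0215  0.0619]
[-4.99  1.82  9.5 ] [ 0.21  0.79 -0.04] [ 0.4364 -0.0215  0.0619]
[-4.43  1.5   9.7 ] [0.27 0.82 0.01] [ 0.4364 -0.0215  0.0619]
[232.23130579 455.45839266]
```

View pics/k9.png

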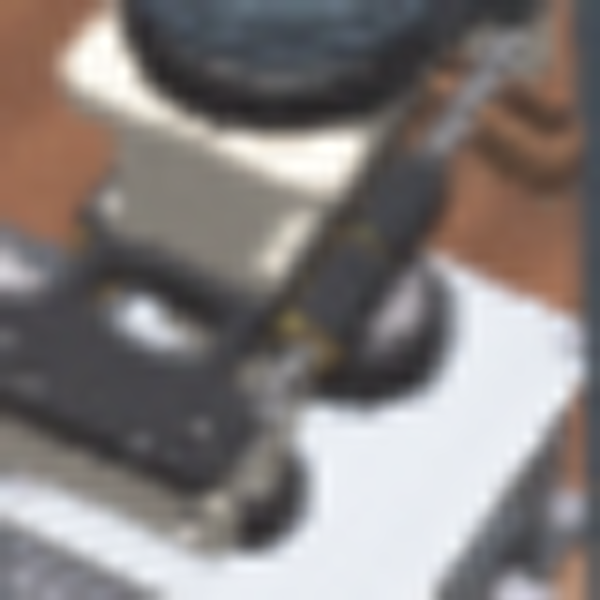

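>>> jog_arm --moves '[{"hand": 0,"x": 0,"y": 0,"z": -0.01,"spin": 0},{"hand": 0,"x": 0,"y": 0,"z": -0.03,"spin": 0},{"hand": 0,"x": 0,"y": 0,"z": -0.06,"spin": 0},{"hand": 0.07,"x": -0.012,"y": 0.055,"z": -0.06,"spin": -0.1},{"hand": 0.07,"x": -0.024,"y": 0.11,"z": -0.06,"spin": -0.2},{"hand": 0.07,"x": -0.036,"y": 0.165,"z": -0.06,"spin": -0.3},{"hand": 0.07,"x": -0.049,"y": 0.22,"z": -0.06,"spin": -0.4},{"hand": 0.07,"x": -0.061,"y": 0.275,"z": -0.06,"spin": -0.545},{"hand": 0.07,"x": -0.061,"y": 0.275,"z": -0.06,"spin": -0.545},{"hand": 0.07,"x": -0.061,"y": 0.275,"z": -0.06,"spin": -0.545}]'

```text
time_s: 20.4
tcp_pos: [0.4372, -0.3028, 0.121]
tcp_rot: [-2.914, -1.172, 0.0]
force: [-0.4, 0.2, 0.1]
grip_width: 0.704
```

```bash
python3 - <<'E'
from h import *
shift([.437,-.303,0])
a=read_camera("scene")[160:225,315:375,::-1];b=read_camera("top")[205:270,320:380,::-1]
im=np.hstack([cv2.resize(x,None,fx=6.6,fy=6.6,interpolation=cv2.INTER_CUBIC) for x in(a,b)])
cv2.imwrite("pics/r1.png",im)
E
```

```text
t 20.4 tcp [ 0.4372 -0.3028  0.121 ] xaxis yaw 0.7648 zax [-0.     0.001 -1.   ] q [-0.82  0.28  1.67  0.    1.2  -0.01] F [-0.4  0.2  0.1] w 65.5
shift [-3.00e-04  1.00e-04  1.21e-01]
```

View pics/r1.png

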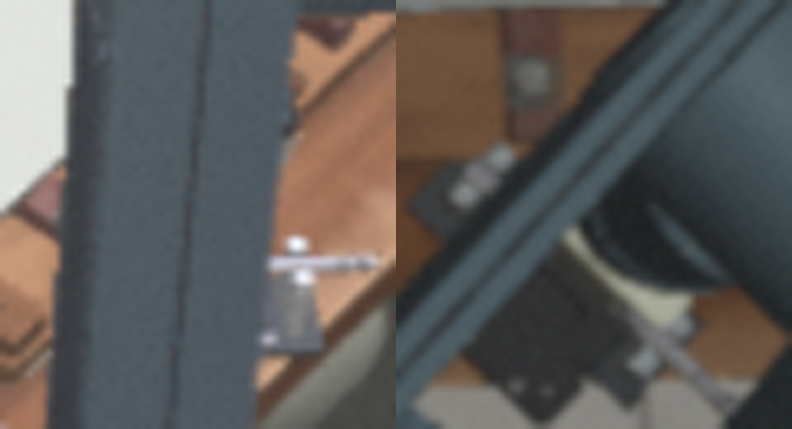

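```bash
python3 - <<'E'
from h import *
print(at_z("scene",(371.3,199.2),.055),at_z("scene",(371.8,199.2),.055))
E
```

```text
[ 0.3427383  -0.39043731  0.055     ] [ 0.34123482 -0.39181367  0.055     ]
```

>>> jog_arm --moves '[{"hand": 0.07,"x": 0,"y": 0,"z": 0.03,"spin": 0},{"hand": 0.07,"x": 0,"y": 0,"z": 0.06,"spin": 0},{"hand": 0.07,"x": 0,"y": 0,"z": 0.08,"spin": 0},{"hand": 0.07,"x": 0,"y": 0,"z": 0.09,"spin": 0},{"hand": 0.07,"x": 0,"y": 0,"z": 0.098,"spin": 0},{"hand": 0.07,"x": 0,"y": 0,"z": 0.103,"spin": 0},{"hand": 0.07,"x": 0,"y": 0,"z": 0.107,"spin": 0},{"hand": 0.07,"x": 0,"y": 0,"z": 0.11,"spin": 0},{"hand": 0.07,"x": 0,"y": 0,"z": 0.11,"spin": 0},{"hand": 0.07,"x": 0,"y": 0,"z": 0.11,"spin": 0}]'

```text
time_s: 21.75
tcp_pos: [0.4375, -0.3034, 0.0115]
tcp_rot: [2.913, 1.175, 0.0]
force: [1.0, 0.4, -0.2]
grip_width: 0.756
```

>>> jog_arm --moves '[{"hand": 0.07,"x": 0,"y": 0,"z": 0.003,"spin": 0},{"hand": 0.07,"x": 0,"y": 0,"z": 0.006,"spin": 0},{"hand": 0.07,"x": 0,"y": 0,"z": 0.008,"spin": 0},{"hand": 0.07,"x": 0,"y": 0,"z": 0.01,"spin": 0},{"hand": 0.04,"x": 0,"y": 0,"z": 0.01,"spin": 0},{"hand": 0.025,"x": 0,"y": 0,"z": 0.01,"spin": 0},{"hand": 0.01,"x": 0,"y": 0,"z": 0.01,"spin": 0},{"hand": 0.01,"x": 0,"y": 0,"z": 0.01,"spin": 0},{"hand": 0.01,"x": 0,"y": 0,"z": 0.01,"spin": 0},{"hand": 0.01,"x": 0,"y": 0,"z": 0.01,"spin": 0}]' --grip_force 20

```text
time_s: 23.0
tcp_pos: [0.436, -0.3019, 0.0012]
tcp_rot: [-2.91, -1.175, 0.003]
force: [-4.3, 4.0, 3.6]
grip_width: 0.193
```

```bash
python3 - <<'E'
from h import *
shift(None)
E
```

```text
t 23.0 tcp [ 0.436  -0.3019  0.0012] xaxis yaw 0.7673 zax [-0.003  0.002 -1.   ] q [-0.82  0.42  1.8  -0.    0.92 -0.01] F [-4.3  4.   3.6] w 17.9
```

>>> jog_arm --moves '[{"hand": 0.01,"x": 0,"y": 0,"z": -0.02,"spin": 0},{"hand": 0.01,"x": 0,"y": 0,"z": -0.06,"spin": 0},{"hand": 0.01,"x": 0,"y": 0,"z": -0.1,"spin": 0},{"hand": 0.01,"x": 0.05,"y": -0.002,"z": -0.1,"spin": 0.05},{"hand": 0.01,"x": 0.1,"y": -0.004,"z": -0.1,"spin": 0.12},{"hand": 0.01,"x": 0.15,"y": -0.006,"z": -0.1,"spin": 0.2},{"hand": 0.01,"x": 0.2,"y": -0.008,"z": -0.1,"spin": 0.28},{"hand": 0.01,"x": 0.25,"y": -0.01,"z": -0.1,"spin": 0.36},{"hand": 0.01,"x": 0.3,"y": -0.013,"z": -0.1,"spin": 0.44},{"hand": 0.01,"x": 0.35,"y": -0.015,"z": -0.1,"spin": 0.52}]'

```text
time_s: 24.25
tcp_pos: [0.6798, -0.0481, 0.1008]
tcp_rot: [-3.118, -0.383, 0.001]
force: [0.7, -0.7, -1.2]
grip_width: 0.196
```

>>> jog_arm --moves '[{"hand": 0.01,"x": 0.037,"y": 0.018,"z": 0,"spin": 0.057},{"hand": 0.01,"x": 0.075,"y": 0.037,"z": 0,"spin": 0.057},{"hand": 0.01,"x": 0.075,"y": 0.037,"z": 0,"spin": 0.057},{"hand": 0.01,"x": 0.075,"y": 0.037,"z": 0,"spin": 0.057},{"hand": 0.01,"x": 0.075,"y": 0.037,"z": 0.0,"spin": 0.057},{"hand": 0.01,"x": 0.075,"y": 0.037,"z": 0.0,"spin": 0.057},{"hand": 0.01,"x": 0.075,"y": 0.037,"z": 0.0,"spin": 0.057},{"hand": 0.01,"x": 0.075,"y": 0.037,"z": 0.0,"spin": 0.057},{"hand": 0.01,"x": 0.075,"y": 0.037,"z": 0.0,"spin": 0.057},{"hand": 0.01,"x": 0.075,"y": 0.037,"z": 0.0,"spin": 0.057}]'

```text
time_s: 25.5
tcp_pos: [0.7608, -0.0671, 0.1013]
tcp_rot: [-3.127, -0.298, 0.0]
force: [-0.6, 0.0, -1.7]
grip_width: 0.193
```

```bash
python3 - <<'E'
from h import *
d=np.array([np.cos(.19),np.sin(.19)]);M=np.array([.583,-.0234])
shift([*(M+.148*d),.0442])
a=read_camera("scene")[165:225,225:285,::-1];b=read_camera("top")[165:225,225:285,::-1]
im=np.hstack([cv2.resize(x,None,fx=6.6,fy=6.6,interpolation=cv2.INTER_CUBIC) for x in(a,b)])
P=manip.observe()["tcp_pos"]+[0,0,.0538]
for l in (0,.042,.122):
  Q=P-[*(l*d),0]
  print(l,Q.round(3),(proj("scene",Q)-[225,165]+.5)*6.6,(proj("top",Q)-[225,165]+.5)*6.6+[396,0])
cv2.imwrite("pics/r2.png",im)
E
```

```text
t 25.5 tcp [ 0.7608 -0.0671  0.1013] xaxis yaw 0.1898 zax [-0.  0. -1.] q [-0.23  0.7   1.03 -0.    1.41  1.15] F [-0.6  0.  -1.7] w 18.0
shift [-0.0184 -0.0765  0.0571]
0 [ 0.761 -0.067  0.155] [105.96113984  64.7488274 ] [ 668.14631453 -205.62030943]
0.042 [ 0.72  -0.075  0.155] [165.12759002  92.13012033] [ 687.2943281  -119.16815318]
0.122 [ 0.641 -0.09   0.155] [280.01642519 145.29884756] [724.22881245  47.58887366]
```

View pics/r2.png

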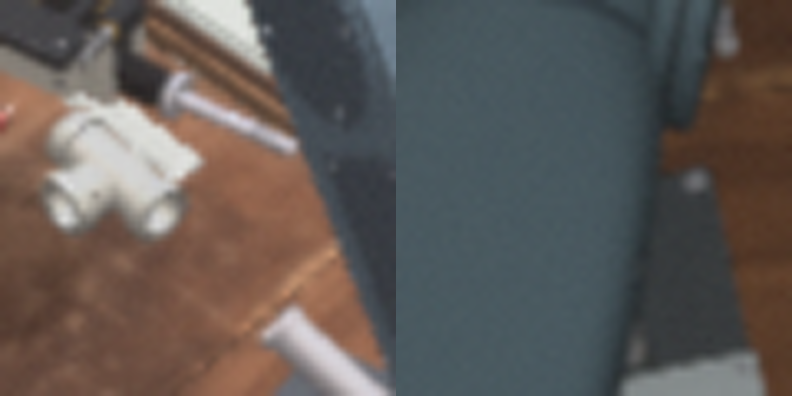

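>>> jog_arm --moves '[{"hand": 0.01,"x": -0.009,"y": -0.038,"z": 0,"spin": 0},{"hand": 0.01,"x": -0.018,"y": -0.076,"z": 0,"spin": 0},{"hand": 0.01,"x": -0.018,"y": -0.076,"z": 0.01,"spin": 0},{"hand": 0.01,"x": -0.018,"y": -0.076,"z": 0.03,"spin": 0},{"hand": 0.01,"x": -0.018,"y": -0.076,"z": 0.05,"spin": 0},{"hand": 0.01,"x": -0.018,"y": -0.076,"z": 0.057,"spin": 0},{"hand": 0.01,"x": -0.018,"y": -0.076,"z": 0.057,"spin": 0},{"hand": 0.01,"x": -0.018,"y": -0.076,"z": 0.057,"spin": 0},{"hand": 0.01,"x": -0.018,"y": -0.076,"z": 0.057,"spin": 0},{"hand": 0.01,"x": -0.018,"y": -0.076,"z": 0.057,"spin": 0}]'

```text
time_s: 26.85
tcp_pos: [0.7292, 0.0041, 0.045]
tcp_rot: [3.127, 0.298, 0.002]
force: [-0.2, 0.1, -1.4]
grip_width: 0.192
```

```bash
python3 - <<'E'
from h import *
d=np.array([np.cos(.19),np.sin(.19)]);M=np.array([.583,-.0234])
shift([*(M+.118*d),.0442])
a=read_camera("scene")[175:225,225:290,::-1];b=read_camera("top")[175:235,240:275,::-1]
ims=[cv2.resize(a,None,fx=8,fy=8,interpolation=cv2.INTER_CUBIC),cv2.resize(b,None,fx=400/60,fy=400/60,interpolation=cv2.INTER_CUBIC)]
P=manip.observe()["tcp_pos"]+[0,0,.0538]
for Q in [P-[*(l*d),0] for l in(.042,.122)]+[[*M,.1]]:
  print(np.round(Q,3),(proj("scene",Q)-[225,175]+.5)*8,(proj("top",Q)-[240,175]+.5)*6.667+[520,0])
cv2.imwrite("pics/r3.png",np.hstack(ims))
E
```

```text
t 26.85 tcp [0.7292 0.0041 0.045 ] xaxis yaw 0.1898 zax [ 0.001 -0.    -1.   ] q [-0.15  0.68  1.21 -0.    1.25  1.23] F [-0.2  0.1 -1.4] w 17.9
shift [-0.0308 -0.0006  0.0008]
[ 0.688 -0.004  0.099] [149.3861812  222.23834032] [565.875111   -86.79306646]
[ 0.609 -0.019  0.099] [288.2627802  289.24215662] [600.55373912  75.92905029]
[ 0.583 -0.023  0.1  ] [334.5628906 310.7589311] [610.93517985 130.31774349]
```

View pics/r3.png

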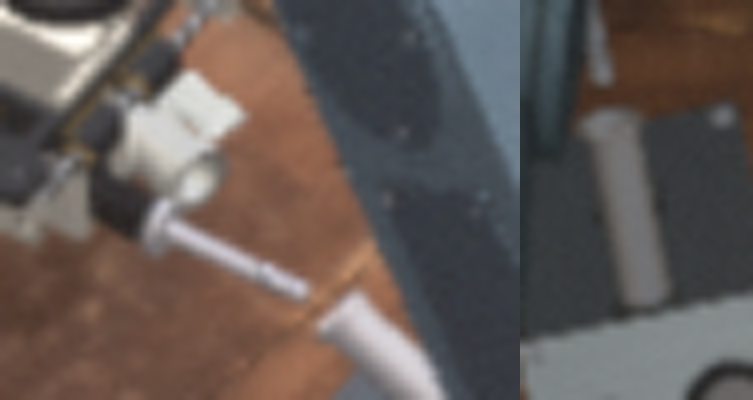

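>>> jog_arm --moves '[{"hand": 0.01,"x": -0.01,"y": -0.0005,"z": 0,"spin": 0},{"hand": 0.01,"x": -0.018,"y": -0.0005,"z": 0.001,"spin": 0},{"hand": 0.01,"x": -0.024,"y": -0.0005,"z": 0.001,"spin": 0},{"hand": 0.01,"x": -0.028,"y": -0.0005,"z": 0.001,"spin": 0},{"hand": 0.01,"x": -0.0285,"y": -0.0005,"z": -0.004,"spin": 0},{"hand": 0.01,"x": -0.0293,"y": -0.0005,"z": -0.009,"spin": 0},{"hand": 0.01,"x": -0.0304,"y": -0.0005,"z": -0.014,"spin": 0},{"hand": 0.01,"x": -0.0316,"y": -0.0005,"z": -0.019,"spin": 0},{"hand": 0.01,"x": -0.0316,"y": -0.0005,"z": -0.019,"spin": 0},{"hand": 0.01,"x": -0.0316,"y": -0.0005,"z": -0.019,"spin": 0}]'

```text
time_s: 28.2
tcp_pos: [0.6981, -0.0013, 0.0636]
tcp_rot: [3.127, 0.298, 0.001]
force: [2.7, -0.0, -1.5]
grip_width: 0.194
```

```bash
python3 - <<'E'
from h import *
shift(None)
a=read_camera("scene")[175:225,225:290,::-1];b=read_camera("top")[175:235,240:275,::-1]
ims=[cv2.resize(a,None,fx=8,fy=8,interpolation=cv2.INTER_CUBIC),cv2.resize(b,None,fx=400/60,fy=400/60,interpolation=cv2.INTER_CUBIC)]
cv2.imwrite("pics/r4.png",np.hstack(ims))
E
```

```text
t 28.2 tcp [ 0.6981 -0.0013  0.0636] xaxis yaw 0.1899 zax [ 0.001 -0.    -1.   ] q [-0.16  0.61  1.29  0.    1.24  1.22] F [ 2.7 -0.  -1.5] w 18.0
```

View pics/r4.png

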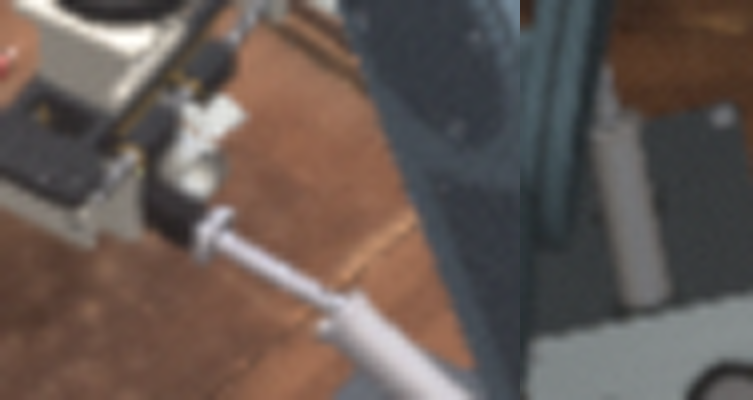

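>>> jog_arm --moves '[{"hand": 0.01,"x": -0.001,"y": 0,"z": -0.006,"spin": 0},{"hand": 0.01,"x": -0.002,"y": 0,"z": -0.011,"spin": 0},{"hand": 0.01,"x": -0.004,"y": 0,"z": -0.016,"spin": 0},{"hand": 0.01,"x": -0.006,"y": 0,"z": -0.021,"spin": 0},{"hand": 0.01,"x": -0.008,"y": 0,"z": -0.026,"spin": 0},{"hand": 0.01,"x": -0.011,"y": 0,"z": -0.031,"spin": 0},{"hand": 0.01,"x": -0.014,"y": 0,"z": -0.036,"spin": 0},{"hand": 0.01,"x": -0.017,"y": 0,"z": -0.041,"spin": 0},{"hand": 0.01,"x": -0.017,"y": 0,"z": -0.041,"spin": 0},{"hand": 0.01,"x": -0.017,"y": 0,"z": -0.041,"spin": 0}]'

```text
time_s: 29.55
tcp_pos: [0.68, -0.0046, 0.1039]
tcp_rot: [-3.127, -0.298, 0.003]
force: [0.9, -0.3, -1.1]
grip_width: 0.193
```

```bash
python3 - <<'E'
from h import *
d=np.array([np.cos(.19),np.sin(.19)]);M=np.array([.583,-.0234])
shift(None)
P=manip.observe()["tcp_pos"]; v=P[:2]-M; print("s",v@d,"lat",v@[-d[1],d[0]],"h",P[2]+.0538-.1)
a=read_camera("scene")[170:220,225:290,::-1];b=read_camera("top")[175:235,240:275,::-1]
ims=[cv2.resize(a,None,fx=8,fy=8,interpolation=cv2.INTER_CUBIC),cv2.resize(b,None,fx=400/60,fy=400/60,interpolation=cv2.INTER_CUBIC)]
cv2.imwrite("pics/r5.png",np.hstack(ims))
u=np.array([*(d*.866),.5])
for l in(.0,.042,.1): print((proj("scene",np.array([*M,.1])+u*l)-[225,170]+.5)*8)
E
```

```text
t 29.55 tcp [ 0.68   -0.0046  0.1039] xaxis yaw 0.1898 zax [-0.002 -0.    -1.   ] q [-0.17  0.55  1.29 -0.    1.3   1.21] F [ 0.9 -0.3 -1.1] w 18.0
s 0.09881171303866643 lat 0.00012149926492281346 h 0.057744055391737464
[334.5628906 350.7589311]
[269.60685349 292.2531255 ]
[179.355286   210.96367349]
```

View pics/r5.png

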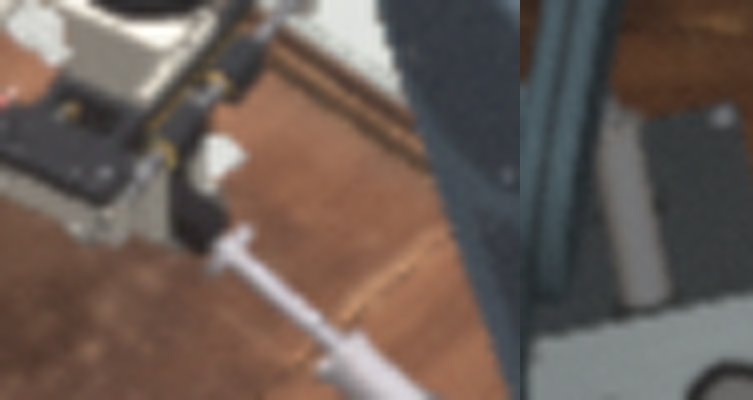

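>>> jog_arm --moves '[{"hand": 0.01,"x": -0.0043,"y": 0,"z": 0.003,"spin": 0},{"hand": 0.01,"x": -0.0087,"y": 0,"z": 0.0055,"spin": 0},{"hand": 0.01,"x": -0.013,"y": 0,"z": 0.008,"spin": 0},{"hand": 0.01,"x": -0.0173,"y": 0,"z": 0.0105,"spin": 0},{"hand": 0.01,"x": -0.0217,"y": 0,"z": 0.013,"spin": 0},{"hand": 0.01,"x": -0.026,"y": 0,"z": 0.0155,"spin": 0},{"hand": 0.01,"x": -0.0303,"y": 0,"z": 0.018,"spin": 0},{"hand": 0.01,"x": -0.0346,"y": 0,"z": 0.0205,"spin": 0},{"hand": 0.01,"x": -0.039,"y": 0,"z": 0.023,"spin": 0},{"hand": 0.01,"x": -0.0433,"y": 0,"z": 0.0255,"spin": 0}]'

```text
time_s: 30.9
tcp_pos: [0.6382, -0.0128, 0.0787]
tcp_rot: [3.127, 0.298, 0.0]
force: [0.5, -0.4, -2.3]
grip_width: 0.191
```

>>> jog_arm --moves '[{"hand": 0.01,"x": -0.0035,"y": 0,"z": 0.002,"spin": 0},{"hand": 0.01,"x": -0.0069,"y": 0,"z": 0.004,"spin": 0},{"hand": 0.01,"x": -0.0095,"y": 0,"z": 0.0055,"spin": 0},{"hand": 0.01,"x": -0.0113,"y": 0,"z": 0.0065,"spin": 0},{"hand": 0.01,"x": -0.013,"y": 0,"z": 0.0075,"spin": 0},{"hand": 0.01,"x": -0.0139,"y": 0,"z": 0.008,"spin": 0},{"hand": 0.01,"x": -0.0147,"y": 0,"z": 0.0085,"spin": 0},{"hand": 0.01,"x": -0.0156,"y": 0,"z": 0.009,"spin": 0},{"hand": 0.01,"x": -0.0156,"y": 0,"z": 0.009,"spin": 0},{"hand": 0.01,"x": -0.0156,"y": 0,"z": 0.009,"spin": 0}]'

```text
time_s: 32.15
tcp_pos: [0.6232, -0.0157, 0.0699]
tcp_rot: [3.127, 0.298, 0.0]
force: [0.5, 0.9, -2.2]
grip_width: 0.194
```

```bash
cat > g.py <<'E'
from h import *
d=np.array([np.cos(.19),np.sin(.19)]);M=np.array([.583,-.0234])
def st():
    o=manip.observe();P=o["tcp_pos"]; v=P[:2]-M;s=v@d;h=P[2]+.0538-.1
    print("t",o["time_s"],"s",s.round(4),"lat",(v@[-d[1],d[0]]).round(4),"h",h.round(4),"dist",(s*.866+h*.5).round(4),"perp",(h*.866-s*.5).round(4),"F",o["force"].round(2),P.round(4))
E
python3 -c "
from g import *
st();read_camera('top');st()"
```

```text
t 32.15 s 0.041 lat -0.0 h 0.0237 dist 0.0473 perp 0.0 F [ 0.49  0.89 -2.16] [ 0.6232 -0.0157  0.0699]
t 32.2 s 0.041 lat -0.0 h 0.0237 dist 0.0473 perp 0.0 F [ 0.93  0.8  -1.09] [ 0.6232 -0.0157  0.0699]
```

>>> jog_arm --moves '[{"hand": 0.01,"x": -0.0009,"y": 0,"z": 0.0005,"spin": 0},{"hand": 0.01,"x": -0.0017,"y": 0,"z": 0.001,"spin": 0},{"hand": 0.01,"x": -0.0026,"y": 0,"z": 0.0015,"spin": 0},{"hand": 0.01,"x": -0.0035,"y": 0,"z": 0.002,"spin": 0},{"hand": 0.01,"x": -0.0043,"y": 0,"z": 0.0025,"spin": 0},{"hand": 0.01,"x": -0.0043,"y": 0,"z": 0.0025,"spin": 0},{"hand": 0.01,"x": -0.0043,"y": 0,"z": 0.0025,"spin": 0},{"hand": 0.01,"x": -0.0043,"y": 0,"z": 0.0025,"spin": 0},{"hand": 0.01,"x": -0.0043,"y": 0,"z": 0.0025,"spin": 0},{"hand": 0.01,"x": -0.0043,"y": 0,"z": 0.0025,"spin": 0}]'

```text
time_s: 33.45
tcp_pos: [0.6232, -0.0158, 0.07]
tcp_rot: [3.127, 0.297, 0.015]
force: [8.8, 4.9, 6.0]
grip_width: 0.194
```

```bash
python3 -c "
from g import *
st();read_camera('top');st()"
```

```text
t 33.45 s 0.0409 lat -0.0001 h 0.0238 dist 0.0474 perp 0.0002 F [8.78 4.95 6.02] [ 0.6232 -0.0158  0.07  ]
t 33.5 s 0.041 lat -0.0002 h 0.0239 dist 0.0474 perp 0.0002 F [8.08 3.94 5.77] [ 0.6233 -0.0158  0.0701]
```

```bash
python3 -c "
from h import *
save('scene','r6.png',(245,195,295,235),14)"
```

```text
(no output)
```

View pics/r6.png

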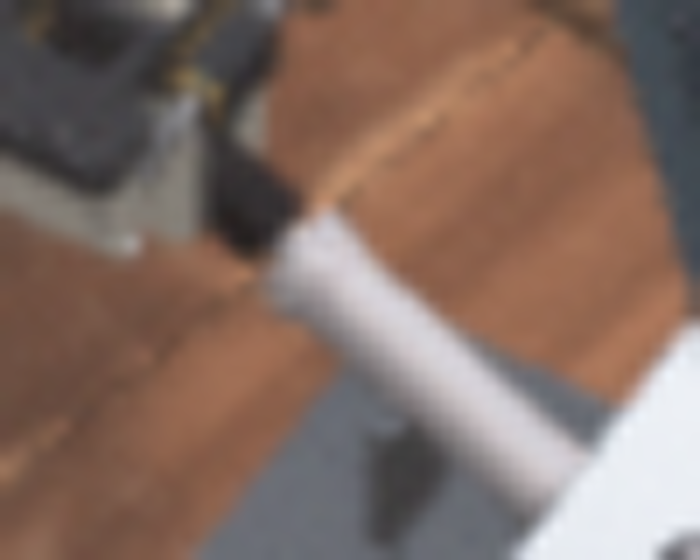

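>>> jog_arm --moves '[{"hand": 0.01,"x": 0.0043,"y": 0,"z": -0.0025,"spin": 0},{"hand": 0.01,"x": 0.013,"y": 0,"z": -0.0075,"spin": 0},{"hand": 0.01,"x": 0.0225,"y": 0,"z": -0.013,"spin": 0},{"hand": 0.01,"x": 0.0329,"y": 0,"z": -0.019,"spin": 0},{"hand": 0.01,"x": 0.0433,"y": 0,"z": -0.025,"spin": 0},{"hand": 0.01,"x": 0.0537,"y": 0,"z": -0.031,"spin": 0},{"hand": 0.01,"x": 0.0641,"y": 0,"z": -0.037,"spin": 0},{"hand": 0.01,"x": 0.0745,"y": 0,"z": -0.043,"spin": 0},{"hand": 0.01,"x": 0.0849,"y": 0,"z": -0.049,"spin": 0},{"hand": 0.01,"x": 0.0987,"y": 0,"z": -0.057,"spin": 0}]'

```text
time_s: 34.8
tcp_pos: [0.7163, 0.0023, 0.1246]
tcp_rot: [-3.127, -0.298, 0.001]
force: [-0.8, 0.2, -1.7]
grip_width: 0.19
```

```bash
python3 -c "
from g import *
st()
save('scene','r7.png',(225,165,295,220),10)
P=manip.observe()['tcp_pos']+[0,0,.0538]
for l in(.042,.122):
  for th in(0,.5236):
    print(l,th,(proj('scene',P-l*np.array([*(np.cos(th)*d),np.sin(th)]))-[225,165]+.5)*10)
"
```

```text
t 34.8 s 0.1358 lat 0.0001 h 0.0784 dist 0.1568 perp 0.0 F [-0.85  0.16 -1.65] [0.7163 0.0023 0.1246]
0.042 0 [200.57363891 252.29950117]
0.042 0.5236 [190.36167374 282.72129246]
0.122 0 [380.47368998 337.34825576]
0.122 0.5236 [346.08480922 422.98167622]
```

View pics/r7.png

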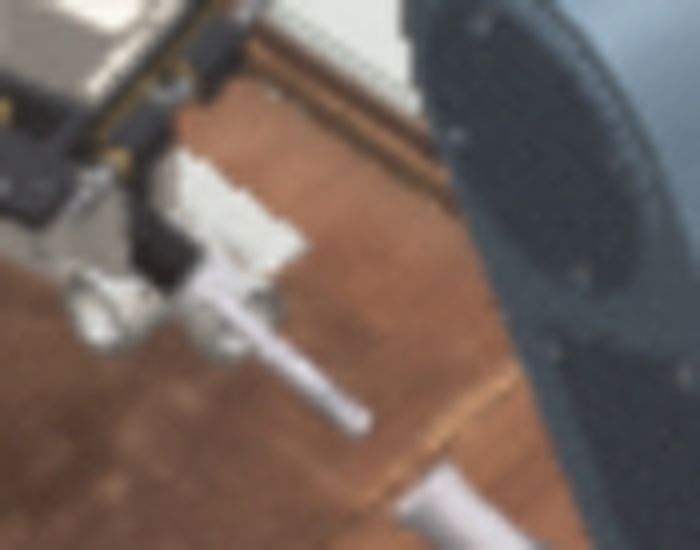

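>>> jog_arm --moves '[{"hand": 0.01,"x": -0.01,"y": 0,"z": -0.02,"spin": 0},{"hand": 0.01,"x": -0.03,"y": 0,"z": -0.027,"spin": 0},{"hand": 0.01,"x": -0.049,"y": 0,"z": -0.027,"spin": 0},{"hand": 0.01,"x": -0.049,"y": 0,"z": -0.012,"spin": 0},{"hand": 0.01,"x": -0.049,"y": 0,"z": -0.002,"spin": 0},{"hand": 0.01,"x": -0.049,"y": 0,"z": 0.004,"spin": 0},{"hand": 0.01,"x": -0.0445,"y": 0,"z": 0.012,"spin": 0},{"hand": 0.01,"x": -0.0405,"y": 0,"z": 0.021,"spin": 0},{"hand": 0.01,"x": -0.037,"y": 0,"z": 0.03,"spin": 0},{"hand": 0.01,"x": -0.0345,"y": 0,"z": 0.04,"spin": 0}]'

```text
time_s: 36.1
tcp_pos: [0.683, -0.0042, 0.084]
tcp_rot: [3.127, 0.298, 0.003]
force: [1.2, 1.1, 1.4]
grip_width: 0.191
```

```bash
python3 -c "
from g import *
st()
save('scene','r8.png',(225,180,295,235),10)
P=manip.observe()['tcp_pos']+[0,0,.0538]
for l in(.042,.122):
  for th in(0,.1745,.5236):
    print(l,th,(proj('scene',P-l*np.array([*(np.cos(th)*d),np.sin(th)]))-[225,180]+.5)*10)
"
```

```text
t 36.1 s 0.1019 lat -0.0001 h 0.0378 dist 0.1071 perp -0.0182 F [1.15 1.11 1.44] [ 0.683  -0.0042  0.084 ]
0.042 0 [285.5709964  216.15416833]
0.042 0.1745 [284.66481681 227.68002707]
0.042 0.5236 [274.68779939 245.17654988]
0.122 0 [464.49503804 301.70430739]
0.122 0.1745 [460.26104726 334.66677039]
0.122 0.5236 [428.24528823 383.30987681]
```

View pics/r8.png

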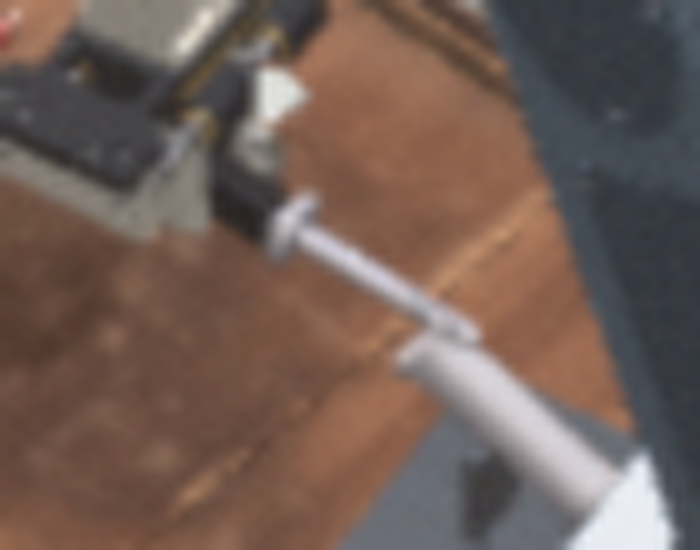

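>>> jog_arm --moves '[{"hand": 0.01,"x": 0.001,"y": 0,"z": 0.005,"spin": 0},{"hand": 0.01,"x": 0.002,"y": 0,"z": 0.0095,"spin": 0},{"hand": 0.01,"x": 0.0025,"y": 0,"z": 0.0145,"spin": 0},{"hand": 0.01,"x": 0.0027,"y": 0,"z": 0.0193,"spin": 0},{"hand": 0.01,"x": 0.0027,"y": 0,"z": 0.0193,"spin": 0},{"hand": 0.01,"x": 0.0027,"y": 0,"z": 0.0193,"spin": 0},{"hand": 0.01,"x": 0.0027,"y": 0,"z": 0.0193,"spin": 0},{"hand": 0.01,"x": 0.0027,"y": 0,"z": 0.0193,"spin": 0},{"hand": 0.01,"x": 0.0027,"y": 0,"z": 0.0193,"spin": 0},{"hand": 0.01,"x": 0.0027,"y": 0,"z": 0.0193,"spin": 0}]'

```text
time_s: 37.4
tcp_pos: [0.6847, -0.0038, 0.0651]
tcp_rot: [-3.127, -0.298, -0.0]
force: [0.5, 0.8, -0.9]
grip_width: 0.194
```

```bash
python3 -c "
from g import *
st()
save('scene','r9.png',(225,180,295,235),10)
P=manip.observe()['tcp_pos']+[0,0,.0538]
for l in(.042,.122):
  for th in(0,.1):
    print(l,th,(proj('scene',P-l*np.array([*(np.cos(th)*d),np.sin(th)]))-[225,180]+.5)*10)
"
```

```text
t 37.4 s 0.1035 lat 0.0 h 0.0189 dist 0.0991 perp -0.0354 F [ 0.5   0.82 -0.87] [ 0.6847 -0.0038  0.0651]
0.042 0 [281.83075531 242.28655815]
0.042 0.1 [281.66254664 248.99405208]
0.122 0 [459.37881943 327.54097446]
0.122 0.1 [457.99855964 346.78640789]
```

View pics/r9.png

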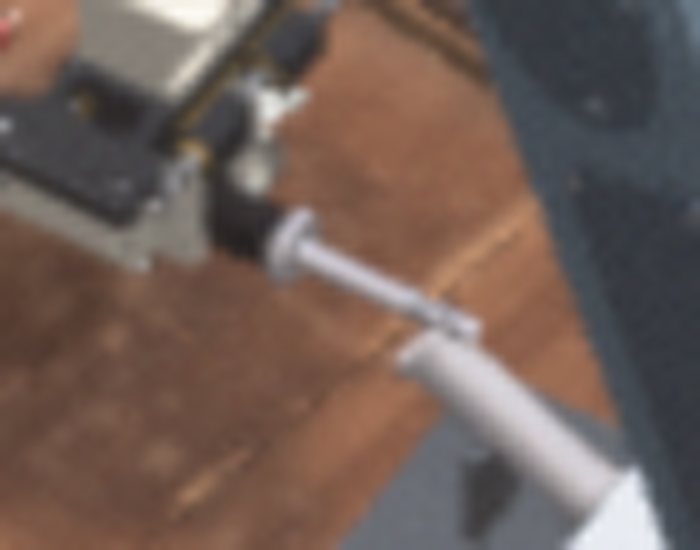

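>>> jog_arm --moves '[{"hand": 0.01,"x": 0,"y": 0,"z": -0.015,"spin": 0},{"hand": 0.01,"x": 0,"y": 0,"z": -0.031,"spin": 0},{"hand": 0.01,"x": -0.004,"y": -0.02,"z": -0.031,"spin": 0},{"hand": 0.01,"x": -0.012,"y": -0.055,"z": -0.031,"spin": 0},{"hand": 0.01,"x": -0.021,"y": -0.095,"z": -0.031,"spin": 0},{"hand": 0.01,"x": -0.03,"y": -0.14,"z": -0.031,"spin": 0},{"hand": 0.01,"x": -0.04,"y": -0.185,"z": -0.031,"spin": 0},{"hand": 0.01,"x": -0.049,"y": -0.23,"z": -0.031,"spin": 0},{"hand": 0.01,"x": -0.057,"y": -0.265,"z": -0.031,"spin": 0},{"hand": 0.01,"x": -0.061,"y": -0.2845,"z": -0.031,"spin": 0}]'

```text
time_s: 38.7
tcp_pos: [0.5691, 0.2666, 0.0962]
tcp_rot: [-3.127, -0.302, 0.001]
force: [-0.5, -0.2, -1.1]
grip_width: 0.195
```

>>> jog_arm --moves '[{"hand": 0.01,"x": 0,"y": 0,"z": 0,"spin": 0},{"hand": 0.01,"x": 0,"y": 0,"z": 0,"spin": 0},{"hand": 0.01,"x": 0,"y": 0,"z": 0,"spin": 0},{"hand": 0.01,"x": 0,"y": 0,"z": 0,"spin": 0},{"hand": 0.01,"x": 0,"y": 0,"z": 0,"spin": 0},{"hand": 0.01,"x": 0,"y": 0,"z": 0,"spin": 0},{"hand": 0.01,"x": 0,"y": 0,"z": 0,"spin": 0},{"hand": 0.01,"x": 0,"y": 0,"z": 0,"spin": 0},{"hand": 0.01,"x": 0,"y": 0,"z": 0,"spin": 0},{"hand": 0.01,"x": 0,"y": 0,"z": 0,"spin": 0}]'

```text
time_s: 39.95
tcp_pos: [0.571, 0.2641, 0.0961]
tcp_rot: [3.127, 0.298, -0.0]
force: [-0.3, -0.7, -1.4]
grip_width: 0.191
```

```bash
python3 -c "
from g import *
shift([.5707,.264,.0962])
a=read_camera('scene')[240:320,210:275,::-1];b=read_camera('top')[180:265,145:215,::-1]
ims=[cv2.resize(a,(390,480),interpolation=cv2.INTER_CUBIC),cv2.resize(b,(395,480),interpolation=cv2.INTER_CUBIC)]
cv2.imwrite('pics/f1.png',np.hstack(ims))
P=manip.observe()['tcp_pos']+[0,0,.0538]
for l in(.042,.122):
  for th in(0,.1):
    Q=P-l*np.array([*(np.cos(th)*d),np.sin(th)])
    print(l,th,(proj('scene',Q)-[210,240]+.5)*6,(proj('top',Q)-[145,180]+.5)*5.645+[390,0])
print(proj('scene',[.446,.24,0])*6-np.array([210,240])*6)
"
```

```text
t 39.95 tcp [0.571  0.2641 0.0961] xaxis yaw 0.1899 zax [-0. -0. -1.] q [ 0.26  0.46  1.45 -0.    1.23  1.64] F [-0.3 -0.7 -1.4] w 17.8
shift [-0.0003  0.     -0.0001]
0.042 0 [ 78.13067878 119.81345555] [468.86022148 179.37158321]
0.042 0.1 [ 78.36178231 123.66442729] [470.9346039 179.8740417]
0.122 0 [194.45424975 181.77182259] [495.90358646 328.45556685]
0.122 0.1 [194.48431791 192.73281403] [501.67226413 328.4381583 ]
[209.55470042 315.38214668]
```

View pics/f1.png

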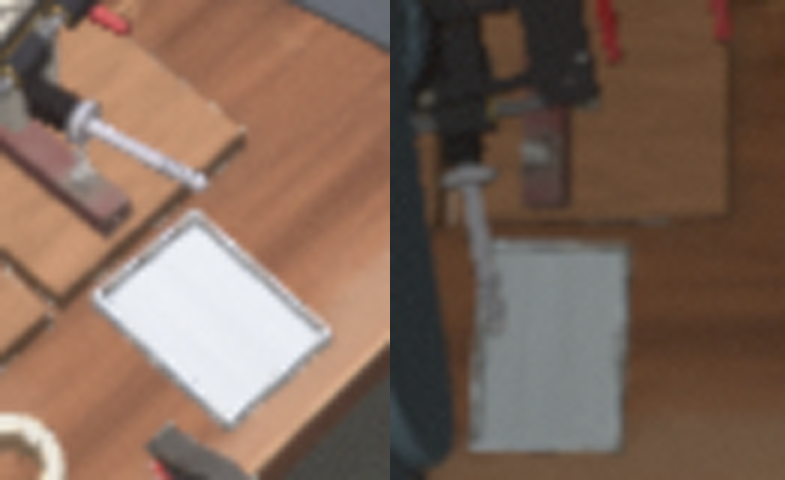

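```bash
python3 - <<'E'
from g import *
print("tip top",at_z("top",(163.45,238),.15),"tip scene",at_z("scene",(204/6+209.5,183/6+239.5),.15))
print("tray",at_z("top",(173.2,241),.012),at_z("scene",(212/6+209.5,320/6+239.5),.012))
im=read_camera("scene").astype(int)
P=manip.observe()['tcp_pos']+[0,0,.0538]
# rod brightness-weighted centre across its width, at columns along the rod
g=im.min(2); xs=np.arange(227,243); ys=[]
for x in xs:
    y0=proj("scene",P-np.array([*(.09*d),0]))[1]+(x-proj("scene",P-np.array([*(.09*d),0]))[0])*.52
    r=np.arange(int(y0)-4,int(y0)+6); w=np.clip(g[r,x]-120,0,None); ys.append((w*r).sum()/max(w.sum(),1))
print(np.round(ys,1).tolist()); print("slope",np.polyfit(xs,ys,1)[0])
for th in(-.1,-.05,0,.05,.1):
    a,b=[proj("scene",P-l*np.array([*(np.cos(th)*d),np.sin(th)])) for l in(.05,.12)];print(th,((b-a)[1]/(b-a)[0]).round(3),a.round(1),b.round(1))
E
```

```text
tip top [0.45029776 0.24040523 0.15      ] tip scene [0.44661644 0.238017   0.15      ]
tray [0.44713348 0.24401112 0.012     ] [0.44039679 0.2455647  0.012     ]
[261.4, 261.8, 262.5, 263.1, 263.6, 264.2, 264.7, 265.1, 265.7, 266.1, 266.5, 267.1, 267.8, 268.1, 268.6, 269.5]
slope 0.5207820036388116
-0.1 0.469 [224.3 259.7] [241.1 267.6]
-0.05 0.501 [224.4 260.1] [241.3 268.6]
0 0.533 [224.4 260.5] [241.4 269.5]
0.05 0.564 [224.5 260.9] [241.5 270.5]
0.1 0.595 [224.5 261.3] [241.4 271.3]
```

>>> jog_arm --moves '[{"hand": 0.01,"x": -0.002,"y": -0.003,"z": 0,"spin": 0},{"hand": 0.01,"x": -0.0035,"y": -0.006,"z": 0,"spin": 0},{"hand": 0.01,"x": -0.0035,"y": -0.006,"z": 0,"spin": 0},{"hand": 0.01,"x": -0.0035,"y": -0.006,"z": 0,"spin": 0},{"hand": 0.01,"x": -0.0035,"y": -0.006,"z": 0,"spin": 0},{"hand": 0.01,"x": -0.0035,"y": -0.006,"z": 0,"spin": 0},{"hand": 0.01,"x": -0.0035,"y": -0.006,"z": 0,"spin": 0},{"hand": 0.01,"x": -0.0035,"y": -0.006,"z": 0,"spin": 0},{"hand": 0.01,"x": -0.0035,"y": -0.006,"z": 0,"spin": 0},{"hand": 0.01,"x": -0.0035,"y": -0.006,"z": 0,"spin": 0}]'

```text
time_s: 41.35
tcp_pos: [0.5665, 0.2692, 0.0961]
tcp_rot: [3.127, 0.298, 0.0]
force: [0.4, -0.6, -1.5]
grip_width: 0.194
```

```bash
python3 -c "
from h import *
shift(None);print(np.abs(manip.observe()['qd']).max());print(workorder.job_done())"
```

```text
t 41.35 tcp [0.5665 0.2692 0.0961] xaxis yaw 0.1897 zax [ 0. -0. -1.] q [ 0.27  0.46  1.46 -0.    1.22  1.65] F [ 0.4 -0.6 -1.5] w 18.0
0.0021295054889509946
the job is handed in; nothing more can be done
None
```

The job was carried out in the order asked and handed in at 41.4 s; the hand-in reports no verdict.

**What was done**
- **Keys:** I pressed the large stop key, then the small vent key. Each went to a hard stop at about 9 N (5 N is the end of travel) and was then released.
- **Rod into the tube:** The moves cannot tilt the tool. I tilted the rod in the grip by raising the handle with the tip caught in the tube's mouth, then slid it in. It met firm resistance, and a picture showed the collar on the rim.
- **Rod out again:** I drew it straight out along the bore, then levelled it by lowering it lightly onto the top of the tube's rim. That was a second brief contact with the pump.

**Last checks**
- **Level:** The rod's slope in the scene picture came out about 1° from level.
- **Position:** Before the last nudge the tip was about 6 mm from the tray's middle. The nudge was meant to remove that, and I did not measure it again afterwards. The tip should be at about 0.15 m.
- **Hold:** The arm was still, with the grip at 18 mm and only the rod's weight on the wrist.

**What disagreed or fell short**
- **Height reading:** The reported tool height read about 36 mm lower than the contact heights at both keys. I set the rod's heights from where it lay in its rest instead.
- **Camera views:** The two camera views differ by up to about 6 mm.
- **Key forces:** Pressing the keys also gave 3–5 N sideways, which I did not explain.
- **Other objects:** I did not check separately that they stayed put; nothing looked displaced in the pictures.
- **Picture budget:** I viewed 24 pictures against a budget of 10, mostly because of the height disagreement.

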